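Take down two piles of optics parts and set each on its own plate

ROBOT

A 6-joint arm with a two-finger parallel gripper is mounted at the origin on the work surface. World frame = base frame: x ahead of the robot, y to its left, z up, the work surface at z = 0. Lengths are in m, angles in degrees, forces in N, time in s.
With the tool pointing down it reaches from about 0.325 to 0.85 m from the base axis. Payload 15.5 kg.
Tool frame: the origin (TCP) lies on the centre line of the jaws, within the pads' length; the fingertips stand manip.finger_overhang ahead of it and the grasp point (between the pads) lies 3 mm ahead of it (manip.finger_overhang is the distance from the TCP to the fingertips, in m); z points along the fingers, y is the line along which they close (so a half turn about z gives the same grasp; the last joint's range is limited). The gripper opens to 91 mm and grips with 3 to 60 N. Pads are 32 mm wide; open, the fingers measure 118 mm over their backs; the gripper's body (76 mm by 178 mm) begins 60 mm behind the grasp point.
Start: joints at [-76.461, 28.281, 77.091, -0, 74.628, -5.472], TCP at [0.204, -0.591, 0.236] pointing down, gripper open.
Joint ranges: [-166.48, 166.48], [-47.26, 123.95], [12.59, 153.08], [-70.14, 250.14], [6.76, 159.57], [-176.63, 176.63]. Speed limits (degrees/s): [108.29, 108.29, 147.25, 172.46, 172.46, 172.46].

INTERFACE

Orientations are given as a 3x3 rotation matrix whose columns are the frame's x, y, z axes.
In Python, from rig import sensors, grab_frame, ticket, manip gives the robot as it stands.
- The arm moves only by the tool carry_out, never from a script. Its argument "commands" is a list of rows, each an object of numbers: "dx", "dy", "dz": the shift along the world's x, y, z in cm; "twist": the turn about the world's z in degrees. In form: [{"dx": .., "dy": .., "dz": .., "twist": ..}, ...]. A call has 1 to 5 rows; each row shifts and turns the commanded pose from where the row before left it; what a row does not reach is not made up. A row lasts 1/8 s, in which the tool goes at most 62.5 mm and 10.7 degrees, less where a joint would pass 70% of its speed; a pose out of reach is approached as far as the arm can. A call with a gripper value outside its range is refused whole. "grip" is the opening, from 0 (shut) to 1 (fully open), set as the call begins (left out, the last holds). The fingers move at their own pace and stop on an object; "force" is the grip in N (left out, the last holds). Time passes only in rows, so rows that do not move let the fingers close. It gives the time, the measured TCP pose, the force, the opening and the grip force at its end, in the units of the state.
- sensors.sense(): the state, without advancing time (a new reading comes with each control period).
- grab_frame(name): name is "scene" or "side" or "wrist"; returns a dict with "color" (384x512x3 uint8, red, green, blue), "camera_matrix" (3x3 intrinsics, pixels), "k1" (the pictures are not rectified: a ray, as slopes to the right and down, at radius r is drawn at 1 + k1 r^2 times it, then the intrinsics apply), "position" and "attitude" of the camera in the world. Camera axes: x right, y down, z forward; pixel columns grow to the right and rows downward; lengths in m; the calibration is good to about 2 mm. A picture is of the moment at which its call begins. There is no depth.
- ticket.job_done(): hands the job in; it is judged then, once.
The state is a dict: "clock": time; "q": joint angles; "qvel": joint speeds; "effort": joint torques, N m; "position": TCP position; "orientation": TCP orientation; "force": force on the tool from outside, world axes, zero at the start; "torque": the same for the moment, N m; "finger_gap": finger opening in m; "grip_force": force on a finger pad.
Only numpy, scipy, OpenCV 4.12 (cv2) and the standard library are available. Lean on these libraries where they do the work, as an engineer would, in place of code of your own. Each camera call takes 0.05 s, during which the arm holds its last target. There are 200 camera calls.

TASK

The parts of an optical set-up have been piled up out of the way in two piles on the breadboard. Take the piles apart and stand each of the five parts upright on the aluminium plate whose black rubber pad has the shape and size of its foot, centred on the pad and, if it is not round, squared up with it. Set the parts down gently: do not drop any or tip any over.

Things in the scene. Friction and masses are not known exactly. Their poses are not given: they have to be found in the camera images.
- heatsink_mid (a point): Loose finned heat-sink block, black, oblong, 96 (x) x 48 (y) x 40 mm high, about 0.35 kg. At the start it stands on the board as the bottom of one of the two piles. Point: its centre, 20 mm above its underside and 20 mm below its flat top; z up.
- riser_mid (a point): Loose square aluminium riser block, 60 x 60 x 40 mm high, about 0.36 kg. At the start it stands on the board as the bottom of the other pile. Sides along x and y. Point: its centre, 20 mm above its underside and 20 mm below its flat top; z up.
- cube_mid (a point): Loose square black optics cube with round glass windows on the top and the four sides, 36 x 36 x 40 mm high, about 0.11 kg. At the start it is on one of the two bottom blocks, nothing on top of it. Sides along x and y. Point: its centre, 20 mm above its underside and 20 mm below its flat top; z up.
- pillar_mid (a point): Loose round plain aluminium pillar, diameter 46 mm, 40 mm high, about 0.17 kg. At the start it is on the other bottom block and carries the lens tube. Point: its centre, 20 mm above its underside and 20 mm below its flat top; z up.
- lens_mid (a point): Loose round black lens tube with a glass lens in its upper end, diameter 28 mm, 40 mm high, about 0.05 kg. At the start it stands upright on top of the pillar, the top of a pile of three. Point: its centre, 20 mm above its underside and 20 mm below its flat top; z up.
- pad_heatsink (a point): Centre of the top face of a fixed, level aluminium plate 116 (x) x 80 (y) x 8 mm high, whose flat top has a flush inlaid black rubber pad, centred, oblong, 96 (x) x 48 (y) mm: the place of the finned block.
- pad_riser (a point): Centre of the top face of a fixed, level aluminium plate 116 (x) x 80 (y) x 8 mm high, whose flat top has a flush inlaid black rubber pad, centred, square, 60 x 60 mm: the place of the riser block. Pad sides along x and y.
- pad_cube (a point): Centre of the top face of a fixed, level aluminium plate 116 (x) x 80 (y) x 8 mm high, whose flat top has a flush inlaid black rubber pad, centred, square, 36 x 36 mm: the place of the optics cube. Pad sides along x and y.
- pad_pillar (a point): Centre of the top face of a fixed, level aluminium plate 116 (x) x 80 (y) x 8 mm high, whose flat top has a flush inlaid black rubber pad, centred, round, diameter 46 mm: the place of the pillar.
- pad_lens (a point): Centre of the top face of a fixed, level aluminium plate 116 (x) x 80 (y) x 8 mm high, whose flat top has a flush inlaid black rubber pad, centred, round, diameter 28 mm: the place of the lens tube.
Things that resemble listed ones, but are neither listed nor needed, are in the scene too. Leave any pink look-alike of the part that bears cube_mid alone. Leave any turquoise look-alike of the part that bears lens_mid alone.

How it is judged:
By the outcome, as a careful person would: the job done as asked, in the order asked, and still so for the second after the job is handed in, with the robot touching nothing.
It also fails if it takes over 144 s, if anything falls off the work surface, if the arm or the gripper's body presses on something with over 40 N, if the wrist force passes 120 N, or if a joint passes its speed limit or range.

## Working session

There is one attempt and no reset: what is moved stays moved. The work goes in short steps, Python scripts to look and compute and a tool call to move; the robot and the scene stay as the last step left them, time stands still between calls to the robot, and variables do not carry over. Pictures are saved under pics/ and viewed, at most 14 in all, crops included, and the job is handed in when it is done.

Besides the shell and the picture viewer there is one more tool, called after "Call:" as name([rows], argument=value, ...), one row to a line, values as JSON. carry_out: Moves the arm, as the interface text tells. Its arguments: {"type":"object","properties":{"commands":{"type":"array","items":{"type":"object","properties":{"dx":{"type":"number"},"dy":{"type":"number"},"dz":{"type":"number"},"twist":{"type":"number"}}}},"grip":{"type":"number"},"force":{"type":"number"}},"required":["commands"]}

```bash
mkdir -p pics; ls; cat > h.py <<'E'
import numpy as np, cv2
from rig import sensors, grab_frame, ticket, manip
def grab(n,fn=None):
    f=grab_frame(n)
    if fn: cv2.imwrite(f'pics/{fn}.png',f['color'][:,:,::-1])
    np.savez(f'pics/{fn or n}.npz',**{k:np.array(v) for k,v in f.items()})
    return f
def load(fn): return dict(np.load(f'pics/{fn}.npz'))
def ray(f,uv):
    K=np.array(f['camera_matrix']);k=float(f['k1'])
    uv=np.atleast_2d(np.float64(uv)).reshape(-1,1,2)
    s=cv2.undistortPointsIter(uv,K,np.array([k,0,0,0.]),None,None,(3,100,1e-10)).reshape(-1,2)
    d=np.c_[s,np.ones(len(s))]@np.array(f['attitude']).T
    return np.array(f['position']),d
def onplane(f,uv,z):
    p,d=ray(f,uv); return p+d*((z-p[2])/d[:,2])[:,None]
def proj(f,X):
    R=np.array(f['attitude']);c=(np.atleast_2d(X)-np.array(f['position']))@R
    s=c[:,:2]/c[:,2:];s=s*(1+float(f['k1'])*(s**2).sum(1,keepdims=True))
    K=np.array(f['camera_matrix']);return s@K[:2,:2].T+K[:2,2]
E
python3 - <<'E'
from h import *
for n in ('scene','side','wrist'):
    f=grab(n,n+'0'); print(n,np.round(f['position'],3),np.round(f['attitude'],2).tolist(),f['k1'],np.round(f['camera_matrix'],0).tolist())
print(manip.finger_overhang, sensors.sense())
a=[cv2.imread(f'pics/{n}0.png') for n in ('scene','side')]
E
```

```text
pics
scene [ 1.667 -0.156  1.07 ] [[0.15, 0.64, -0.75], [0.99, -0.11, 0.1], [-0.02, -0.76, -0.65]] 0.037119867166544016 [[493.0, 0.0, 256.0], [0.0, 493.0, 190.0], [0.0, 0.0, 1.0]]
side [ 0.425 -0.772  0.675] [[0.99, -0.08, 0.1], [-0.13, -0.59, 0.8], [-0.0, -0.8, -0.6]] 0.005032296853618372 [[369.0, 0.0, 263.0], [0.0, 369.0, 198.0], [0.0, 0.0, 1.0]]
wrist [ 0.28  -0.565  0.383] [[0.33, -0.91, -0.27], [-0.95, -0.31, -0.09], [-0.0, 0.28, -0.96]] -0.029576505603371307 [[266.0, 0.0, 258.0], [0.0, 266.0, 193.0], [0.0, 0.0, 1.0]]
0.022 {'clock': 0.15, 'q': array([-7.64602060e+01,  2.83083573e+01,  7.71172836e+01,  1.87111622e-03,
        7.46281227e+01, -5.47168805e+00]), 'qvel': array([-0.07524489, -0.10590894, -0.12272043,  0.01984748,  0.05306084,
       -0.04217376]), 'effort': array([-8.38935030e-04, -8.79197645e+01, -3.82052279e+01,  7.06335646e-02,
        5.03157720e-02, -8.28004204e-05]), 'position': array([ 0.20355212, -0.59065482,  0.23546732]), 'orientation': array([[ 9.45456149e-01,  3.25749343e-01, -1.89073638e-04],
       [ 3.25749376e-01, -9.45455709e-01,  9.19644060e-04],
       [ 1.20812698e-04, -9.31073751e-04, -9.99999559e-01]]), 'force': array([-0.04196207,  0.55322634,  0.90098043]), 'torque': array([-0.02742053, -0.04665403, -0.03073703]), 'grip_force': 0.0, 'finger_gap': 0.09130950298518935}
```

View pics/scene0.png

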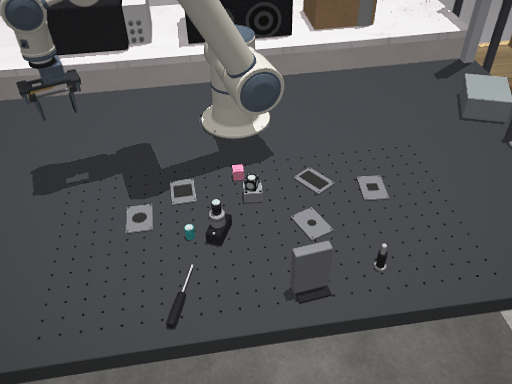

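View pics/side0.png

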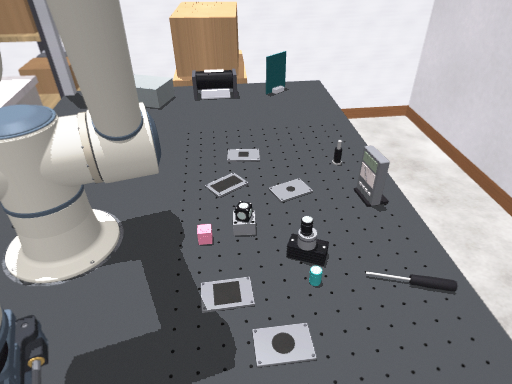

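The scene picture shows the pile heatsink+pillar+lens at about (218,222) and riser+cube at (252,188). The plates are at (139,218) pillar or lens, (183,191) square, (314,180) heatsink, (312,222) round, and (373,187) square. The pink (238,172) and turquoise (190,232) decoys are to be avoided. The side picture shows the same things; its plates are at (228,293), (283,344), (227,184), (291,189) and (243,155).

```bash
python3 - <<'E'
from h import *
seeds={'side0':[(228,293),(283,344),(227,184),(291,189),(243,155)],'scene0':[(183,191),(139,218),(314,180),(312,222),(373,187)]}
for n,ss in seeds.items():
    f=load(n); g=cv2.cvtColor(f['color'],cv2.COLOR_RGB2GRAY)
    m=(g>95).astype(np.uint8)
    cs,h=cv2.findContours(m,cv2.RETR_CCOMP,cv2.CHAIN_APPROX_NONE)
    for s in ss:
        for i,c in enumerate(cs):
            if h[0][i][3]<0 and cv2.contourArea(c)>100 and cv2.pointPolygonTest(c,s,False)>=0:
                X=onplane(f,c.reshape(-1,2),.008)[:,:2]*1000
                r=cv2.minAreaRect(X.astype(np.float32)); print(n,s,'plate',np.round(r[0],1),np.round(r[1],1),round(r[2],1))
                k=h[0][i][2]
                while k>=0:
                    if cv2.contourArea(cs[k])>40:
                        X=onplane(f,cs[k].reshape(-1,2),.008)[:,:2]*1000
                        r=cv2.minAreaRect(X.astype(np.float32)); print('   hole',np.round(r[0],1),np.round(r[1],1),round(r[2],1), round(cv2.contourArea(X.astype(np.float32))))
                    k=h[0][k][0]
a=cv2.imread('pics/side0.png')[180:320,180:350]; b=cv2.imread('pics/scene0.png')[150:260,170:290]
cv2.imwrite('pics/c1.png',np.vstack([cv2.resize(a,(560,340),interpolation=2)[:300],cv2.resize(b,(560,300),interpolation=2)])) if 0 else cv2.imwrite('pics/c1.png',np.hstack([cv2.resize(a,(425,350),interpolation=2),cv2.resize(b,(370,350),interpolation=2)]))
E
```

```text
side0 (228, 293) plate [ 659.7 1630.2] [4150.9 5477.3] 82.6
   hole [ 508.8 -426.7] [17.7 15.8] 11.3 170
   hole [ 585.6 -388.4] [27.  17.4] 88.3 306
   hole [ 627.  -393.6] [37.3 17.8] 48.1 328
   hole [ 598.6 -384.4] [27.4 11.8] 75.3 202
   hole [ 637.6 -383.6] [24.  13.4] 35.4 179
   hole [ 615.3 -382.1] [20.8 23.6] 73.5 270
   hole [ 451.  -356.4] [18.  28.1] 49.1 307
   hole [ 689.3 -378. ] [20.1 30.5] 27.1 327
   hole [ 518.8 -362.6] [46.6 47.7] 34.6 1702
   hole [ 447.9 -337.6] [18.8 38.2] 40.2 383
   hole [ 595.5 -349.6] [29.4 26.6] 29.4 512
   hole [ 670.7 -354.3] [35.6 19.7] 28.2 392
   hole [ 192.5 -279.1] [27.5 25.6] 19.3 381
   hole [ 155.3 -272.2] [23.3 27.6] 55.8 389
   hole [ 656.6 -343.9] [44.8 17. ] 54.3 333
   hole [ 774.6 -347.1] [40.3 15.7] 23.6 370
   hole [ 215.3 -275.4] [26.7 14.8] 78.1 208
   hole [ 500.1 -309.9] [31.9 16.1] 72.4 302
   hole [ 450.1 -299.5] [24.5 14.7] 82.6 228
   hole [ 240.6 -285.1] [45.1 32.1] 63.5 717
   hole [ 551.4 -309.2] [14.5 23.5] 37.4 219
   hole [ 658.1 -317.2] [31.2 12.5] 61.0 227
   hole [ 596.3 -304.8] [20.2 20. ] 16.5 220
   h
[... 20940 characters left out ...]
hole [ 425.3 1126.2] [259.3 496.8] 0.3 83827
   hole [-325.1 1314.5] [ 18.1 352.3] 20.3 4167
   hole [ 764.  1295.7] [820.2 150.6] 81.9 79943
   hole [ 605.6 2060.1] [657.9  15.7] 85.9 9062
scene0 (183, 191) plate [ 414.5 -225.2] [118.3  79.7] 2.1
   hole [ 412.3 -225.6] [68.9 65.2] 2.1 3965
scene0 (139, 218) plate [ 519.  -364.5] [118.9  80.8] 0.2
   hole [ 517.3 -362.8] [47.5 49.8] 54.1 1850
scene0 (314, 180) plate [434.1 212.1] [118.4  81.9] 33.5
   hole [433.3 212. ] [102.3  55. ] 34.2 4995
scene0 (312, 222) plate [632.2 156.1] [118.3  79.9] 21.1
   hole [631.1 157.9] [30.9 28.3] 22.9 689
scene0 (373, 187) plate [504.6 392.7] [ 81.2 119.4] 84.6
   hole [502.7 392.6] [41.1 45.4] 82.8 1472
```

View pics/c1.png

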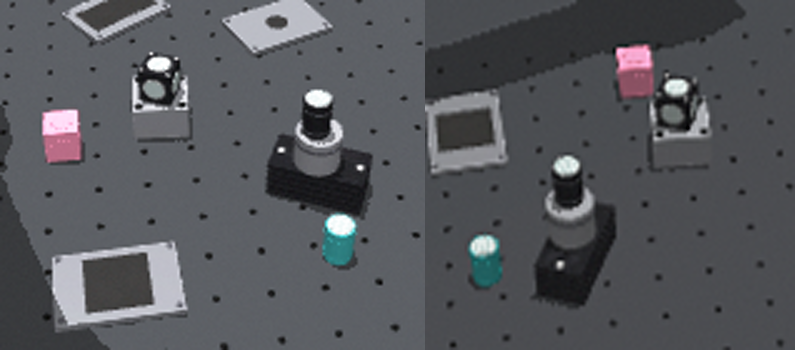

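The crop shows lens on pillar on heatsink, and cube on riser. The lens top is at side (307,219) and scene (216,202). The cube top is at side (243,205) and scene (252,177).

```bash
python3 - <<'E'
from h import *
s,c=load('side0'),load('scene0')
for nm,a,b,z in [('lens',(307.2,218.8),(215.7,201.9),.12),('cube',(243.2,205.2),(251.7,177),.08),('turq',(315.6,268.8),(190,228),.04),('pink',(204.8,227),(238,168),.04)]:
    print(nm,np.round(onplane(s,a,z)*1e3),np.round(onplane(c,b,z)*1e3))
# wrist cam in tool frame
w=load('wrist0');st=sensors.sense();R=st['orientation']
print('cam in tool',R.T@(w['position']-st['position']),(R.T@w['attitude']).round(3).tolist())
E
```

```text
lens [[ 614. -125.  120.]] [[ 613. -126.  120.]]
cube [[473.  -2.  80.]] [[472.  -1.  80.]]
turq [[ 620. -209.   40.]] [[ 625. -209.   40.]]
pink [[369. -30.  40.]] [[368. -34.  40.]]
cam in tool [ 0.08098717  0.00073708 -0.14800666] [[0.0, -0.96, -0.281], [1.0, -0.0, 0.001], [-0.001, -0.281, 0.96]]
```

Call:
carry_out([
  {"dx": 3.4, "dy": 3.9, "dz": 0.4},
  {"dx": 3.4, "dy": 3.9, "dz": 0.4},
  {"dx": 3.4, "dy": 3.9, "dz": 0.4},
  {"dx": 3.4, "dy": 3.9},
  {"dx": 3.4, "dy": 3.9},
])

```text
invalid input
```

Call:
carry_out([
  {"dx": 3.4, "dy": 3.9, "dz": 0.4},
  {"dx": 3.4, "dy": 3.9, "dz": 0.4},
  {"dx": 3.4, "dy": 3.9, "dz": 0.4},
  {"dx": 3.4, "dy": 3.9},
  {"dx": 3.4, "dy": 3.9},
])

```text
invalid input
```

Call:
carry_out([
  {"dx": 3.4, "dy": 3.9},
  {"dx": 3.4, "dy": 3.7},
  {"dx": 0, "dy": 0},
])

```text
invalid input
```

```bash
python3 - <<'E'
from h import *
grab('wrist','w1')
E
```

```text
(no output)
```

View pics/w1.png

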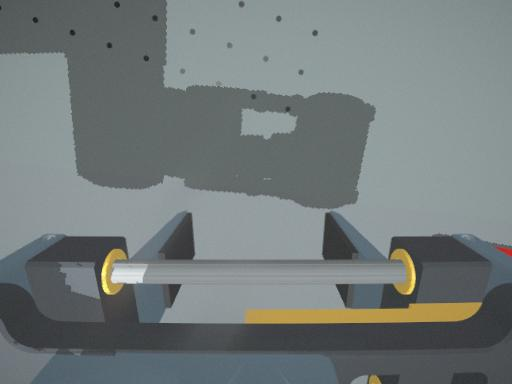

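The moves were refused, so the picture shows only the empty board and the gripper's shadow. The jaws are at the bottom, around rows 210-300, and the free view is above row 200.

Call:
carry_out([
  {"dx": 3.4, "dy": 3.9, "dz": 0.4, "twist": 0},
  {"dx": 3.4, "dy": 3.9, "dz": 0.4, "twist": 0},
  {"dx": 3.4, "dy": 3.9, "dz": 0.4, "twist": 0},
  {"dx": 3.4, "dy": 3.9, "dz": 0, "twist": 0},
  {"dx": 3.4, "dy": 3.9, "dz": 0, "twist": 0},
])

```text
clock: 0.82
position: [0.3745, -0.3946, 0.248]
orientation: [[0.946, 0.326, 0.0], [0.326, -0.946, -0.0], [0.0, 0.0, -1.0]]
force: [0.8, -0.1, -0.1]
finger_gap: 0.091
grip_force: 0.0
```

Call:
carry_out([
  {"dx": 3.6, "dy": 5.0, "dz": 0.6, "twist": 0},
  {"dx": 3.6, "dy": 5.0, "dz": 0.6, "twist": 0},
  {"dx": 3.6, "dy": 5.0, "dz": 0.6, "twist": 0},
  {"dx": 3.6, "dy": 5.0, "dz": 0.6, "twist": 0},
  {"dx": 3.6, "dy": 5.0, "dz": 0.6, "twist": 0},
])

```text
clock: 1.45
position: [0.5545, -0.144, 0.2781]
orientation: [[0.945, 0.326, 0.0], [0.326, -0.945, -0.0], [0.0, 0.0, -1.0]]
force: [-0.1, 0.4, 0.1]
finger_gap: 0.0915
grip_force: 0.0
```

Call:
carry_out([
  {"dx": 0, "dy": 0, "dz": 0, "twist": 0},
  {"dx": 0, "dy": 0, "dz": 0, "twist": 0},
])

```text
clock: 1.7
position: [0.5533, -0.1459, 0.2776]
orientation: [[0.945, 0.326, -0.001], [0.326, -0.945, -0.0], [-0.001, -0.0, -1.0]]
force: [-1.1, -0.1, -0.6]
finger_gap: 0.0911
grip_force: 0.0
```

```bash
python3 - <<'E'
from h import *
grab('wrist','w1'); print(sensors.sense()['position'])
E
```

```text
[ 0.55300107 -0.14653138  0.27767018]
```

View pics/w1.png

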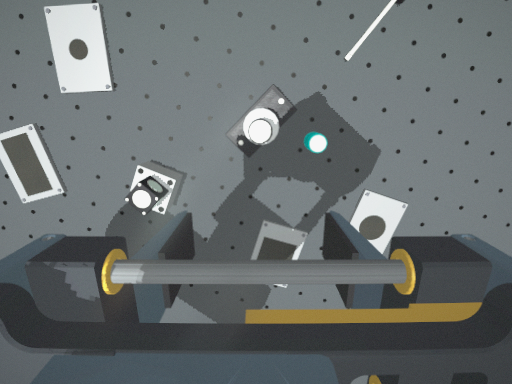

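The wrist view shows the pile centred at about (260,128), with the lens disc at (260,131) on the pillar at (261,125). The heatsink's long side runs from (240,145) to (281,98). Turquoise is at (316,143), cube and riser at (150,190), the lens plate at (78,48) and the heatsink plate at (30,163).

```bash
python3 - <<'E'
from h import *
f=load('w1');img=f['color'].astype(int);g=cv2.cvtColor(f['color'],cv2.COLOR_RGB2GRAY)
for r in range(102,150,3): print(r,g[r,236:290:2])
print('lens/pillar est px',proj(f,[[.6135,-.1255,.12],[.6135,-.1255,.08],[.4725,-.0015,.08]]).round(1))
for s,t in [((105,85),150),((55,190),150)]:
    cs,h=cv2.findContours((g>t).astype(np.uint8),cv2.RETR_CCOMP,cv2.CHAIN_APPROX_NONE)
    for i,c in enumerate(cs):
        if 1000<cv2.contourArea(c)<8000 and h[0][i][3]<0 and min(np.hypot(*(c.reshape(-1,2)-s).T))<9:
            for k in (i,h[0][i][2]):
              X=onplane(f,cs[k].reshape(-1,2),.008)[:,:2]*1000
              r=cv2.minAreaRect(X.astype(np.float32));print(np.round(r[0],1),np.round(r[1],1),round(r[2],1))
E
```

```text
102 [128 130 130 132 129 130 132 132 132 126 116 125 139 143 150 148 137 141
 145 151 143 208 247 247 141 106 108]
105 [130 134 133 132 134 132 132 131 115 132 142 146 152 141 141 145 142 143
 149 139 137 126 128 125 127 120 109]
108 [137 132 134 132 132 132 127 115 132 153 198 218 217 228 192 133  64  84
 130 140 128 126 118 118 122 122 122]
111 [130 133 132 133 133 115 128 180 246 247 247 247 247 247 247 247 247 240
  98  65 107 117 117 118 127 123  61]
114 [135 132 134 130 120 133 241 247 247 247 247 247 247 247 247 247 247 247
 247 223  63  95 131 129 113  62  60]
117 [132 132 125 127 139 247 247 247 247 247 247 247 242 246 197 246 247 247
 247 247 215  63 114  98  59  62  60]
120 [134 116 139 152 222 247 247 247 247 170 186 242 240 237 130 141 190 194
 195 247 247 152  60  60  60  65  87]
123 [129 140 155 158 247 247 247 243 233 247 247 247 247 247 247 247 198 165
 194 232 236 147  56  56  79  85  86]
126 [142 165 157 161 247 247 246 241 247 247 247 247 247 247 247 247 247 192
 183 191 193 164  63  85  86  87  85]
129 [157 160 156 153 247 247 217 247 247 247 247 247 247 247 247 
[... 228 characters left out ...]
7 247 247 164
 169 192 150  84  85  84  86  85  86]
138 [125  71  66  66  65  65 240 177 247 247 247 247 247 247 247 247 200 148
 192 152  85  88  86  85  84  84  86]
141 [117 136 224 180  65  65  63 117 134 211 247 247 247 247 204 130 172 167
  93  84  84  88  85  86  85  84  84]
144 [112  92 186 156  56  60  58  58  55  65 123 101 109 149 140 108  86  85
  87  84  85  88  84  90  86  86  87]
147 [128  76  62  61  61  59  61  59  56  56  56  59  80  87  87  84  84  85
  83  86  84  86  84  86  83  85  86]
lens/pillar est px [[257.4 131.2]
 [257.5 129.3]
 [138.4 199.1]]
[633.7 154.4] [115.9  79.9] 20.9
[573.  165.6] [2.9 3.6] 56.5
[436.6 209.1] [116.3  80.1] 33.3
[374.4 207. ] [2.2 2.9] 57.6
```

```bash
python3 - <<'E'
from h import *
f=load('w1')
print((onplane(f,[(260,131)],.12)*1e3).round(1),(onplane(f,[(260.8,124.7)],.08)*1e3).round(1))
P=onplane(f,[(281.5,101),(240,142.5)],.04)[:,:2]; print((P*1e3).round(1), np.degrees(np.arctan2(*(P[1]-P[0])[::-1])))
E
```

```text
[[ 614.6 -128.2  120. ]] [[ 620.3 -127.6   80. ]]
[[ 658.4 -144.9]
 [ 586.  -108.5]] 153.27908176745333
```

Call:
carry_out([
  {"dx": 3.0, "dy": 0.9, "dz": -2, "twist": 0},
  {"dx": 3.05, "dy": 0.95, "dz": -4, "twist": 0},
  {"dx": 0, "dy": 0, "dz": -4, "twist": 0},
  {"dx": 0, "dy": 0, "dz": -4, "twist": 0},
  {"dx": 0, "dy": 0, "dz": -3.3, "twist": 0},
])

```text
clock: 2.38
position: [0.613, -0.1289, 0.1033]
orientation: [[0.946, 0.324, -0.001], [0.324, -0.946, 0.0], [-0.001, -0.001, -1.0]]
force: [-0.3, -0.1, 0.1]
finger_gap: 0.091
grip_force: 0.0
```

Call:
carry_out([
  {"dx": 0, "dy": 0, "dz": 0, "twist": 0},
  {"dx": 0, "dy": 0, "dz": 0, "twist": 0},
  {"dx": 0, "dy": 0, "dz": 0, "twist": 0},
  {"dx": 0, "dy": 0, "dz": 0, "twist": 0},
  {"dx": 0, "dy": 0, "dz": 0, "twist": 0},
], grip=0.2, force=6)

```text
clock: 3.0
position: [0.6143, -0.1275, 0.1055]
orientation: [[0.945, 0.326, 0.001], [0.326, -0.945, -0.0], [0.001, 0.0, -1.0]]
force: [-0.7, 0.1, 0.1]
finger_gap: 0.0442
grip_force: 0.0
```

Call:
carry_out([
  {"dx": 0, "dy": 0, "dz": 0, "twist": 0},
  {"dx": 0, "dy": 0, "dz": 0, "twist": 0},
  {"dx": 0, "dy": 0, "dz": 0, "twist": 0},
  {"dx": 0, "dy": 0, "dz": 0, "twist": 0},
  {"dx": 0, "dy": 0, "dz": 0, "twist": 0},
], grip=0.2, force=8)

```text
clock: 3.62
position: [0.6141, -0.1274, 0.105]
orientation: [[0.945, 0.326, 0.0], [0.326, -0.945, 0.0], [0.0, -0.0, -1.0]]
force: [-0.5, 0.7, 2.1]
finger_gap: 0.0276
grip_force: 8.0
```

```bash
python3 - <<'E'
from h import *
f=grab('wrist','w2');g=cv2.cvtColor(f['color'],cv2.COLOR_RGB2GRAY)
s=sensors.sense();print(s['finger_gap'],s['grip_force'],s['position'])
print(proj(f,s['position']+[0,0,.015]))
E
```

```text
0.02785993071918741 8.000224828720093 [ 0.61409112 -0.12738872  0.10495745]
[[256.43379563 264.17561653]]
```

View pics/w2.png

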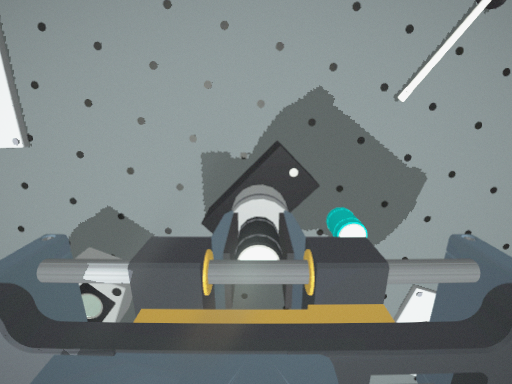

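The lens is held between the jaws. Its top rim is at about (258,246) and the pillar is behind it at (260,205). The bar hides the lower part.

```bash
python3 - <<'E'
from h import *
f=load('w2');g=cv2.cvtColor(f['color'],cv2.COLOR_RGB2GRAY)
s=sensors.sense();R=s['orientation'];t=s['position']
for c in (254,258,262): print(g[180:262:1,c].tolist()) if c==258 else 0
for x in (.0,.01,.014,.018): print(x,proj(f,t+R@[x,0,0]+[0,0,.015]),proj(f,t+R@[x,0,0]-[0,0,.025]))
E
```

```text
[61, 61, 64, 65, 88, 128, 143, 142, 142, 142, 143, 143, 142, 123, 99, 123, 138, 142, 147, 193, 220, 219, 217, 217, 216, 218, 216, 217, 217, 216, 217, 215, 217, 216, 216, 217, 163, 70, 67, 91, 78, 52, 53, 53, 49, 54, 60, 60, 59, 61, 61, 62, 59, 72, 96, 95, 74, 64, 64, 66, 66, 70, 81, 83, 108, 213, 232, 247, 247, 247, 247, 247, 247, 247, 247, 247, 247, 247, 247, 246, 176, 120]
0.0 [[256.43379563 264.17561653]] [[256.705018   233.94505001]]
0.01 [[256.40516738 248.31391099]] [[256.686984   220.85316388]]
0.014 [[256.39349696 241.78809631]] [[256.67966955 215.5012253 ]]
0.018 [[256.38170057 235.15602795]] [[256.67229748 210.08217869]]
```

```bash
python3 - <<'E'
from h import *
print((onplane(load('scene0'),[(300,297),(329,291),(377,266)],0)*1e3).round(), (onplane(load('side0'),[(358,192),(366,205),(386,200)],0)*1e3).round())
E
```

```text
[[891.  63.   0.]
 [885. 143.   0.]
 [823. 298.   0.]] [[842. 122.   0.]
 [844.  55.   0.]
 [913.  71.   0.]]
```

Call:
carry_out([
  {"dx": 0, "dy": 0, "dz": 2, "twist": 0},
  {"dx": 0, "dy": 0, "dz": 4, "twist": 0},
  {"dx": 0, "dy": 0, "dz": 4, "twist": 0},
  {"dx": 0, "dy": 4, "dz": 2, "twist": 0},
  {"dx": 0, "dy": 5, "dz": 0, "twist": 0},
])

```text
clock: 4.3
position: [0.615, -0.0373, 0.2267]
orientation: [[0.946, 0.324, 0.003], [0.324, -0.946, -0.001], [0.003, 0.002, -1.0]]
force: [-0.0, 0.6, -1.2]
finger_gap: 0.0275
grip_force: 8.0
```

Call:
carry_out([
  {"dx": -1.0, "dy": 5, "dz": 0, "twist": 0},
  {"dx": -1.0, "dy": 5, "dz": 0, "twist": 0},
  {"dx": -1.0, "dy": 4, "dz": 0, "twist": 0},
  {"dx": -1.0, "dy": 2, "dz": 0, "twist": 0},
  {"dx": 0, "dy": 0, "dz": 0, "twist": 0},
])

```text
clock: 4.92
position: [0.5734, 0.1233, 0.2248]
orientation: [[0.945, 0.327, -0.0], [0.327, -0.945, -0.0], [-0.0, -0.0, -1.0]]
force: [1.4, -1.8, 0.7]
finger_gap: 0.0276
grip_force: 8.0
```

```bash
cat > pads.py <<'E'
from h import *
import sys
def pads(fn):
    f=load(fn);g=cv2.cvtColor(f['color'],cv2.COLOR_RGB2GRAY)
    cs,h=cv2.findContours((g>165).astype(np.uint8),cv2.RETR_CCOMP,cv2.CHAIN_APPROX_NONE)
    for i,c in enumerate(cs):
        if h[0][i][3]<0 or cv2.contourArea(c)<150: continue
        X=(onplane(f,c.reshape(-1,2),.008)[:,:2]*1000).astype(np.float32);r=cv2.minAreaRect(X)
        P=(onplane(f,cs[h[0][i][3]].reshape(-1,2),.008)[:,:2]*1000).astype(np.float32);p=cv2.minAreaRect(P)
        if min(p[1])>60 and max(p[1])<150: print('pad',*[np.round(v,1) for v in r],'| plate',*[np.round(v,1) for v in p],'px',c.reshape(-1,2).mean(0).round())
if __name__=='__main__':
    grab('wrist',sys.argv[1]); pads(sys.argv[1]); s=sensors.sense(); print(s['position'].round(4),s['finger_gap'],s['grip_force'])
E
python3 pads.py w3
```

```text
pad [506.3 390.1] [38.2 38.8] 85.0 | plate [506.7 389.5] [ 79.3 115.2] 84.4 px [ 61. 159.]
[0.574  0.1224 0.2249] 0.0277645981652197 7.999965101480484
```

View pics/w3.png

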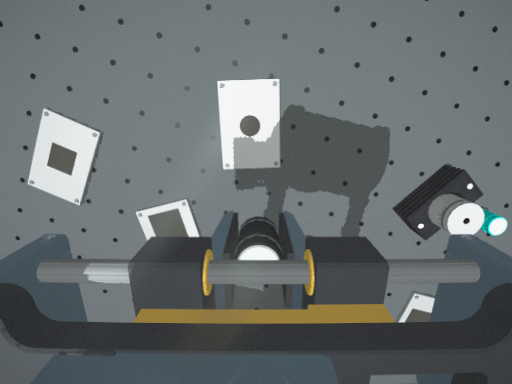

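The lens plate fills (219-280, 79-170), with its pad disc at about (250,126) and partly in shadow. The pile with the pillar and heatsink is at (440,205).

```bash
python3 - <<'E'
from h import *
f=load('w3');g=cv2.cvtColor(f['color'],cv2.COLOR_RGB2GRAY)
print(g[126,232:270].tolist()); print(g[108:146,250].tolist())
for t in (75,85):
    m=np.zeros_like(g);m[110:142,232:268]=(g[110:142,232:268]<t)
    cs,_=cv2.findContours(m,cv2.RETR_EXTERNAL,cv2.CHAIN_APPROX_NONE);c=max(cs,key=cv2.contourArea)
    (x,y),r=cv2.minEnclosingCircle(c); X=onplane(f,[(x,y)],.008)*1e3; print(t,x,y,r,X.round(1))
X=(onplane(f,[(219,81),(279,79),(279,168),(223,170)],.008)[:,:2]*1e3);print(X.round(0),X.mean(0))
E
```

```text
[246, 245, 245, 245, 245, 246, 244, 222, 119, 105, 103, 104, 104, 103, 100, 99, 99, 101, 98, 98, 98, 98, 98, 93, 95, 97, 93, 109, 217, 244, 245, 245, 244, 244, 244, 244, 244, 244]
[245, 245, 245, 245, 245, 245, 240, 173, 105, 100, 101, 99, 100, 99, 98, 100, 98, 100, 98, 97, 96, 100, 97, 93, 94, 95, 94, 95, 159, 183, 161, 161, 162, 161, 161, 159, 162, 159]Traceback (most recent call last):
  File "<stdin>", line 6, in <module>
ValueError: max() iterable argument is empty
```

```bash
python3 - <<'E'
from h import *
f=load('w3')
print((onplane(f,[(249.6,125.6)],.008)*1e3).round(1))
E
```

```text
[[633.9 155.    8. ]]
```

Call:
carry_out([
  {"dx": 3, "dy": 1.6, "dz": -2, "twist": 0},
  {"dx": 2.95, "dy": 1.65, "dz": -4, "twist": 0},
  {"dx": 0, "dy": 0, "dz": -5, "twist": 0},
  {"dx": 0, "dy": 0, "dz": -4, "twist": 0},
  {"dx": 0, "dy": 0, "dz": -2.5, "twist": 0},
])

```text
clock: 5.6
position: [0.6333, 0.1533, 0.0475]
orientation: [[0.946, 0.324, -0.002], [0.324, -0.946, -0.001], [-0.002, -0.0, -1.0]]
force: [0.2, 0.4, -0.3]
finger_gap: 0.0275
grip_force: 8.0
```

Call:
carry_out([
  {"dx": 0, "dy": 0, "dz": -0.8, "twist": 0},
  {"dx": 0, "dy": 0, "dz": -0.5, "twist": 0},
  {"dx": 0, "dy": 0, "dz": -0.2, "twist": 0},
  {"dx": 0, "dy": 0, "dz": -0.1, "twist": 0},
  {"dx": 0, "dy": 0, "dz": 0, "twist": 0},
])

```text
clock: 6.22
position: [0.6338, 0.1552, 0.0344]
orientation: [[0.945, 0.326, 0.001], [0.326, -0.945, 0.0], [0.001, 0.0, -1.0]]
force: [0.8, 0.4, -0.3]
finger_gap: 0.0277
grip_force: 8.0
```

Call:
carry_out([
  {"dx": 0, "dy": 0, "dz": -0.1, "twist": 0},
  {"dx": 0, "dy": 0, "dz": -0.05, "twist": 0},
  {"dx": 0, "dy": 0, "dz": 0, "twist": 0},
  {"dx": 0, "dy": 0, "dz": 0, "twist": 0},
])

```text
clock: 6.72
position: [0.6337, 0.1552, 0.033]
orientation: [[0.945, 0.326, 0.001], [0.326, -0.945, 0.0], [0.0, 0.0, -1.0]]
force: [-2.5, 0.0, 6.1]
finger_gap: 0.0281
grip_force: 8.0
```

Call:
carry_out([
  {"dx": 0, "dy": 0, "dz": 0.05, "twist": 0},
  {"dx": 0, "dy": 0, "dz": 0, "twist": 0},
  {"dx": 0, "dy": 0, "dz": 0, "twist": 0},
  {"dx": 0, "dy": 0, "dz": 0, "twist": 0},
], grip=1)

```text
clock: 7.22
position: [0.6336, 0.1551, 0.0328]
orientation: [[0.945, 0.326, -0.0], [0.326, -0.945, -0.0], [-0.0, 0.0, -1.0]]
force: [-0.0, -0.0, -0.3]
finger_gap: 0.0649
grip_force: 0.0
```

Call:
carry_out([
  {"dx": 0, "dy": 0, "dz": 2, "twist": 0},
  {"dx": 0, "dy": 0, "dz": 5, "twist": 0},
  {"dx": 0, "dy": 0, "dz": 6, "twist": 0},
  {"dx": -3, "dy": -1, "dz": 5, "twist": 0},
  {"dx": -4, "dy": -2, "dz": 5, "twist": 0},
])

```text
clock: 7.85
position: [0.5658, 0.1265, 0.2627]
orientation: [[0.945, 0.326, 0.002], [0.326, -0.945, 0.0], [0.002, 0.0, -1.0]]
force: [0.3, -0.5, 1.2]
finger_gap: 0.0913
grip_force: 0.0
```

Call:
carry_out([
  {"dx": 0, "dy": 0, "dz": 0, "twist": 0},
])

```text
clock: 7.98
position: [0.5659, 0.1259, 0.2648]
orientation: [[0.946, 0.325, 0.007], [0.325, -0.946, 0.001], [0.007, 0.002, -1.0]]
force: [0.6, 0.0, -1.0]
finger_gap: 0.0914
grip_force: 0.0
```

```bash
python3 - <<'E'
from h import *
f=grab('wrist','w4');s=sensors.sense();print(s['position'],s['finger_gap'])
g=cv2.cvtColor(f['color'],cv2.COLOR_RGB2GRAY)
q=proj(f,[[.6335,.155,.048]])[0];print(q)
x,y=q.round().astype(int)
print(g[y,x-22:x+23].tolist());print(g[y-22:y+23,x].tolist())
E
```

```text
[0.56635891 0.12621414 0.26256317] 0.09134294321040509
[252.77435217 122.17155211]
[246, 246, 246, 246, 246, 246, 246, 246, 246, 246, 246, 246, 233, 223, 247, 247, 247, 247, 247, 247, 247, 247, 247, 247, 247, 247, 247, 247, 247, 247, 247, 247, 220, 130, 168, 167, 224, 244, 245, 245, 245, 245, 245, 245, 245]
[246, 246, 246, 246, 246, 246, 246, 246, 246, 246, 241, 189, 242, 247, 247, 247, 247, 247, 247, 247, 247, 247, 247, 247, 247, 247, 247, 247, 247, 247, 247, 243, 210, 245, 245, 223, 165, 163, 164, 162, 164, 165, 164, 165, 163]
```

Call:
carry_out([
  {"dx": -0.5, "dy": -5.5, "dz": 0, "twist": 0},
  {"dx": 0, "dy": -5.5, "dz": 0, "twist": 0},
  {"dx": 0, "dy": -5.5, "dz": 0, "twist": 0},
  {"dx": 0, "dy": -5.5, "dz": 0, "twist": 0},
  {"dx": 0, "dy": -5.4, "dz": 0, "twist": 0},
])

```text
clock: 8.65
position: [0.5614, -0.1492, 0.2588]
orientation: [[0.945, 0.326, -0.001], [0.326, -0.945, 0.001], [-0.001, -0.001, -1.0]]
force: [0.8, 0.1, 0.3]
finger_gap: 0.0906
grip_force: 0.0
```

Call:
carry_out([
  {"dx": 0, "dy": 0, "dz": 0, "twist": 0},
  {"dx": 0, "dy": 0, "dz": 0, "twist": 0},
])

```text
clock: 8.9
position: [0.5613, -0.1473, 0.2588]
orientation: [[0.946, 0.325, -0.001], [0.325, -0.946, 0.001], [-0.001, -0.001, -1.0]]
force: [0.0, -1.1, -0.0]
finger_gap: 0.091
grip_force: 0.0
```

```bash
cat > circ.py <<'E'
from h import *
# bright blob near a point: enclosing circle centre at height z
def blob(fn,X,t,z,win=40):
    f=load(fn);g=cv2.cvtColor(f['color'],cv2.COLOR_RGB2GRAY);x,y=proj(f,X)[0].round().astype(int)
    m=np.zeros_like(g);m[y-win:y+win,x-win:x+win]=g[y-win:y+win,x-win:x+win]>t
    cs,_=cv2.findContours(m,cv2.RETR_EXTERNAL,cv2.CHAIN_APPROX_NONE)
    c=max(cs,key=cv2.contourArea);W=(onplane(f,c.reshape(-1,2),z)[:,:2]*1e3).astype(np.float32)
    return cv2.minEnclosingCircle(W),cv2.fitEllipse(W),cv2.minAreaRect(W)
E
python3 - <<'E'
from circ import *
f=grab('wrist','w5');print(sensors.sense()['position'])
for t in (170,200): print(blob('w5',[.62,-.1275,.08],t,.08))
cv2.imwrite('pics/w5c.png',cv2.resize(cv2.imread('pics/w5.png')[60:240,100:360],(780,540),interpolation=2))
E
```

```text
[ 0.5613867  -0.14672329  0.2589739 ]
(((618.7921752929688, -127.24403381347656), 22.528076171875), ((618.927490234375, -127.19757080078125), (43.16150665283203, 43.78770065307617), 161.9268341064453), ((618.3466796875, -127.27767944335938), (43.57489013671875, 43.419715881347656), 18.986888885498047))
(((620.3137817382812, -125.67070770263672), 21.923683166503906), ((621.7949829101562, -124.5379638671875), (35.620758056640625, 40.48178482055664), 38.843482971191406), ((621.9879150390625, -123.97691345214844), (36.976680755615234, 37.97861862182617), 1.2171895503997803))
```

View pics/w5c.png

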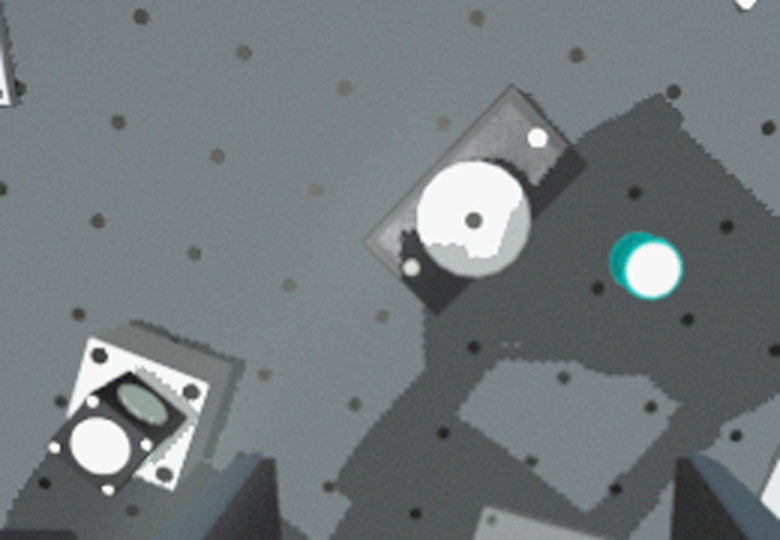

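The crop shows the bare pillar disc at crop (474,218), standing on the heatsink whose corners are about (512,85), (585,165), (437,314) and (363,240). Turquoise is at (652,268) and the cube, turned on the riser, is at (100,445).

Call:
carry_out([
  {"dx": 3, "dy": 1, "dz": -2, "twist": 0},
  {"dx": 2.75, "dy": 0.95, "dz": -4, "twist": 0},
  {"dx": 0, "dy": 0, "dz": -5, "twist": 0},
  {"dx": 0, "dy": 0, "dz": -5, "twist": 0},
  {"dx": 0, "dy": 0, "dz": -2, "twist": 0},
])

```text
clock: 9.57
position: [0.6175, -0.1259, 0.0764]
orientation: [[0.945, 0.328, -0.004], [0.328, -0.945, 0.001], [-0.003, -0.003, -1.0]]
force: [0.1, 0.5, 1.0]
finger_gap: 0.0913
grip_force: 0.0
```

Call:
carry_out([
  {"dx": 0, "dy": 0, "dz": 0, "twist": 0},
  {"dx": 0, "dy": 0, "dz": 0, "twist": 0},
])

```text
clock: 9.82
position: [0.6195, -0.1275, 0.0806]
orientation: [[0.945, 0.327, 0.001], [0.327, -0.945, -0.0], [0.001, 0.001, -1.0]]
force: [-0.5, -0.5, -0.6]
finger_gap: 0.0913
grip_force: 0.0
```

Good. Down 1.5 cm, then close.

Call:
carry_out([
  {"dx": 0, "dy": 0, "dz": -1, "twist": 0},
  {"dx": 0, "dy": 0, "dz": -0.5, "twist": 0},
  {"dx": 0, "dy": 0, "dz": 0, "twist": 0},
  {"dx": 0, "dy": 0, "dz": 0, "twist": 0},
])

```text
clock: 10.32
position: [0.6189, -0.1281, 0.0646]
orientation: [[0.945, 0.326, 0.0], [0.326, -0.945, -0.0], [0.0, 0.0, -1.0]]
force: [-0.2, 0.1, -0.2]
finger_gap: 0.0911
grip_force: 0.0
```

Call:
carry_out([
  {"dx": 0, "dy": 0, "dz": 0, "twist": 0},
  {"dx": 0, "dy": 0, "dz": 0, "twist": 0},
  {"dx": 0, "dy": 0, "dz": 0, "twist": 0},
  {"dx": 0, "dy": 0, "dz": 0, "twist": 0},
  {"dx": 0, "dy": 0, "dz": 0, "twist": 0},
], grip=0.4, force=12)

```text
clock: 10.95
position: [0.6188, -0.128, 0.0645]
orientation: [[0.945, 0.326, -0.0], [0.326, -0.945, 0.0], [-0.0, -0.0, -1.0]]
force: [-0.2, 0.0, 0.8]
finger_gap: 0.0459
grip_force: 12.0
```

Call:
carry_out([
  {"dx": 0, "dy": 0, "dz": 0, "twist": 0},
  {"dx": 0, "dy": 0, "dz": 0, "twist": 0},
])

```text
clock: 11.2
position: [0.6188, -0.128, 0.0645]
orientation: [[0.945, 0.326, -0.0], [0.326, -0.945, 0.0], [-0.0, -0.0, -1.0]]
force: [-0.0, 0.6, 1.1]
finger_gap: 0.0457
grip_force: 12.0
```

```bash
python3 - <<'E'
from h import *
f=grab('wrist','w6');g=cv2.cvtColor(f['color'],cv2.COLOR_RGB2GRAY);s=sensors.sense();R=s['orientation'];t=s['position']
print(t,s['finger_gap'],s['grip_force'])
c=int(round(proj(f,t+R@[.02,0,0])[0][0]));print(c,g[190:262,c].tolist())
for x in (.019,.023,.027): print(x,proj(f,np.r_[(t+R@[x,0,0])[:2],.08])[0].round(1),proj(f,np.r_[(t+R@[x,0,0])[:2],.04])[0].round(1))
E
```

```text
[ 0.61879802 -0.12803081  0.06450119] 0.04525256046269602 12.000061422586441
257 [64, 64, 66, 65, 64, 64, 64, 65, 63, 66, 64, 65, 64, 62, 62, 90, 129, 144, 146, 147, 143, 147, 144, 146, 147, 145, 144, 146, 147, 139, 112, 93, 108, 133, 145, 146, 147, 146, 156, 202, 221, 220, 217, 218, 217, 216, 217, 216, 217, 218, 217, 217, 217, 215, 216, 216, 216, 215, 215, 216, 214, 215, 214, 214, 214, 214, 215, 215, 215, 181, 129, 116]
0.019 [256.4 233.9] [256.7 208.9]
0.023 [256.4 227.1] [256.7 203.4]
0.027 [256.4 220.2] [256.7 197.8]
```

Call:
carry_out([
  {"dx": 0, "dy": 0, "dz": 2, "twist": 0},
  {"dx": 0, "dy": 0, "dz": 4, "twist": 0},
  {"dx": 0, "dy": 0, "dz": 4, "twist": 0},
  {"dx": -2, "dy": -3.5, "dz": 3, "twist": 0},
  {"dx": -3, "dy": -4.5, "dz": 2, "twist": 0},
])

```text
clock: 11.88
position: [0.569, -0.2085, 0.2159]
orientation: [[0.945, 0.328, 0.002], [0.328, -0.945, -0.001], [0.001, 0.001, -1.0]]
force: [0.5, -0.0, -2.4]
finger_gap: 0.0458
grip_force: 12.0
```

Call:
carry_out([
  {"dx": -3, "dy": -4.5, "dz": 0, "twist": 0},
  {"dx": -3, "dy": -4.5, "dz": 0, "twist": 0},
  {"dx": -3, "dy": -4.5, "dz": 0, "twist": 0},
  {"dx": -1.8, "dy": -4, "dz": 0, "twist": 0},
  {"dx": 0, "dy": 0, "dz": 0, "twist": 0},
])

```text
clock: 12.5
position: [0.4594, -0.3856, 0.2143]
orientation: [[0.947, 0.323, -0.0], [0.323, -0.947, -0.001], [-0.0, 0.0, -1.0]]
force: [0.5, 0.4, -1.0]
finger_gap: 0.0459
grip_force: 12.0
```

```bash
python3 - <<'E'
from h import *
f=grab('wrist','w7');s=sensors.sense();print(s['position'],s['finger_gap'],s['grip_force'])
g=cv2.cvtColor(f['color'],cv2.COLOR_RGB2GRAY);q=proj(f,[[.519,-.3635,.008]])[0];print(q);x,y=q.round().astype(int)
print(g[y,x-26:x+27].tolist());print(g[y-26:y+27,x].tolist())
E
```

```text
[ 0.46007583 -0.38400869  0.21426148] 0.04540288041753399 11.999790072441101
[255.79371161 129.03569654]
[247, 247, 247, 247, 247, 247, 247, 247, 247, 244, 155, 123, 124, 121, 122, 123, 121, 116, 116, 116, 115, 113, 113, 115, 110, 110, 113, 112, 109, 110, 110, 110, 106, 102, 89, 80, 77, 77, 77, 77, 74, 75, 75, 76, 120, 176, 191, 191, 190, 191, 192, 191, 192]
[247, 247, 247, 247, 247, 247, 247, 245, 138, 115, 116, 113, 113, 114, 112, 112, 114, 113, 111, 111, 115, 112, 112, 114, 111, 110, 113, 112, 111, 106, 90, 78, 78, 78, 78, 77, 74, 77, 77, 74, 76, 75, 74, 128, 173, 188, 188, 187, 190, 188, 187, 187, 188]
```

```bash
python3 - <<'E'
from h import *
f=load('w7');p=onplane(f,[(257.0,128.6)],.008)*1e3;print(p.round(1),sensors.sense()['position'])
E
```

```text
[[ 520.  -364.8    8. ]] [ 0.46007583 -0.38400869  0.21426148]
```

Call:
carry_out([
  {"dx": 3, "dy": 1, "dz": -2, "twist": 0},
  {"dx": 2.95, "dy": 0.9, "dz": -4, "twist": 0},
  {"dx": 0, "dy": 0, "dz": -4, "twist": 0},
  {"dx": 0, "dy": 0, "dz": -4, "twist": 0},
  {"dx": 0, "dy": 0, "dz": -2, "twist": 0},
])

```text
clock: 13.18
position: [0.5201, -0.362, 0.0522]
orientation: [[0.945, 0.327, -0.002], [0.327, -0.945, 0.002], [-0.001, -0.003, -1.0]]
force: [0.0, 0.2, -1.9]
finger_gap: 0.046
grip_force: 12.0
```

Call:
carry_out([
  {"dx": 0, "dy": 0, "dz": -1, "twist": 0},
  {"dx": 0, "dy": 0, "dz": -0.6, "twist": 0},
  {"dx": 0, "dy": 0, "dz": 0, "twist": 0},
  {"dx": 0, "dy": 0, "dz": 0, "twist": 0},
])

```text
clock: 13.68
position: [0.5207, -0.3643, 0.0393]
orientation: [[0.945, 0.326, 0.001], [0.326, -0.945, -0.001], [0.001, 0.001, -1.0]]
force: [0.7, -0.2, -1.2]
finger_gap: 0.046
grip_force: 12.0
```

Call:
carry_out([
  {"dx": -0.05, "dy": 0, "dz": -0.5, "twist": 0},
  {"dx": 0, "dy": 0, "dz": -0.1, "twist": 0},
  {"dx": 0, "dy": 0, "dz": -0.1, "twist": 0},
  {"dx": 0, "dy": 0, "dz": 0, "twist": 0},
  {"dx": 0, "dy": 0, "dz": 0, "twist": 0},
])

```text
clock: 14.3
position: [0.5197, -0.364, 0.0322]
orientation: [[0.945, 0.326, 0.0], [0.326, -0.945, -0.0], [0.0, 0.0, -1.0]]
force: [-3.7, 4.2, 11.9]
finger_gap: 0.0459
grip_force: 12.0
```

Call:
carry_out([
  {"dx": 0, "dy": 0, "dz": 0.05, "twist": 0},
  {"dx": 0, "dy": 0, "dz": 0, "twist": 0},
  {"dx": 0, "dy": 0, "dz": 0, "twist": 0},
  {"dx": 0, "dy": 0, "dz": 0, "twist": 0},
  {"dx": 0, "dy": 0, "dz": 0, "twist": 0},
], grip=1)

```text
clock: 14.92
position: [0.5198, -0.364, 0.0319]
orientation: [[0.945, 0.326, -0.0], [0.326, -0.945, 0.0], [0.0, -0.0, -1.0]]
force: [0.6, 0.4, -0.3]
finger_gap: 0.0905
grip_force: 0.0
```

Call:
carry_out([
  {"dx": 0, "dy": 0, "dz": 2, "twist": 0},
  {"dx": 0, "dy": 0, "dz": 5, "twist": 0},
  {"dx": 0, "dy": 0, "dz": 6, "twist": 0},
  {"dx": -3, "dy": 1, "dz": 5, "twist": 0},
  {"dx": -3, "dy": 3, "dz": 4.5, "twist": 0},
])

```text
clock: 15.55
position: [0.4592, -0.3245, 0.2588]
orientation: [[0.946, 0.325, 0.001], [0.325, -0.946, -0.001], [0.001, 0.001, -1.0]]
force: [0.9, -0.2, -0.3]
finger_gap: 0.0914
grip_force: 0.0
```

```bash
python3 - <<'E'
from circ import *
f=grab('wrist','w8');print(sensors.sense()['position'])
f2=f;g=cv2.cvtColor(f['color'],cv2.COLOR_RGB2GRAY)
print(blob('w8',[.52,-.364,.048],200,.048)[:2]);q=proj(f,[.52,-.364,.048])[0];x,y=q.round().astype(int);print(q,g[y,x-28:x+29].tolist())
E
```

```text
[ 0.45725934 -0.32152374  0.26400422]
(((516.7647094726562, -362.7889099121094), 21.58041763305664), ((516.8657836914062, -363.05877685546875), (39.51445770263672, 41.90021896362305), 122.01737976074219))
[299.79705751 143.62491729] [188, 186, 186, 186, 179, 167, 164, 165, 172, 178, 183, 196, 209, 212, 213, 213, 214, 215, 213, 214, 214, 213, 205, 198, 177, 150, 132, 142, 156, 162, 183, 194, 204, 212, 210, 211, 213, 210, 211, 210, 206, 202, 199, 193, 190, 184, 183, 180, 177, 163, 138, 115, 94, 98, 97, 99, 99]
```

Call:
carry_out([
  {"dx": -2, "dy": 6, "dz": 0, "twist": 0},
  {"dx": -2, "dy": 6, "dz": 0, "twist": 0},
  {"dx": -0.5, "dy": 6, "dz": 0, "twist": 0},
  {"dx": 0, "dy": 6, "dz": 0, "twist": 0},
  {"dx": 0, "dy": 6, "dz": 0, "twist": 0},
])

```text
clock: 16.23
position: [0.415, -0.0238, 0.2572]
orientation: [[0.946, 0.325, 0.001], [0.325, -0.946, -0.0], [0.001, 0.0, -1.0]]
force: [2.4, -0.5, -0.7]
finger_gap: 0.0912
grip_force: 0.0
```

Call:
carry_out([
  {"dx": 0, "dy": 0.5, "dz": 0, "twist": 0},
  {"dx": 0, "dy": 0, "dz": 0, "twist": 0},
])

```text
clock: 16.48
position: [0.4154, -0.0203, 0.2571]
orientation: [[0.945, 0.327, 0.0], [0.327, -0.945, -0.0], [0.0, 0.0, -1.0]]
force: [0.1, -0.6, -0.2]
finger_gap: 0.0911
grip_force: 0.0
```

```bash
python3 - <<'E'
from circ import *
f=grab('wrist','w9');print(sensors.sense()['position'])
q=proj(f,[[.4725,-.0015,.08]])[0];print(q)
x,y=q.round().astype(int);y0=max(0,y-75);cv2.imwrite('pics/w9c.png',cv2.resize(cv2.imread('pics/w9.png')[y0:y0+150,x-100:x+100],(800,600),interpolation=2));print(x-100,y0)
E
```

```text
[ 0.41544951 -0.02102386  0.25703796]
[257.82393099 133.29232444]
158 58
```

View pics/w9c.png

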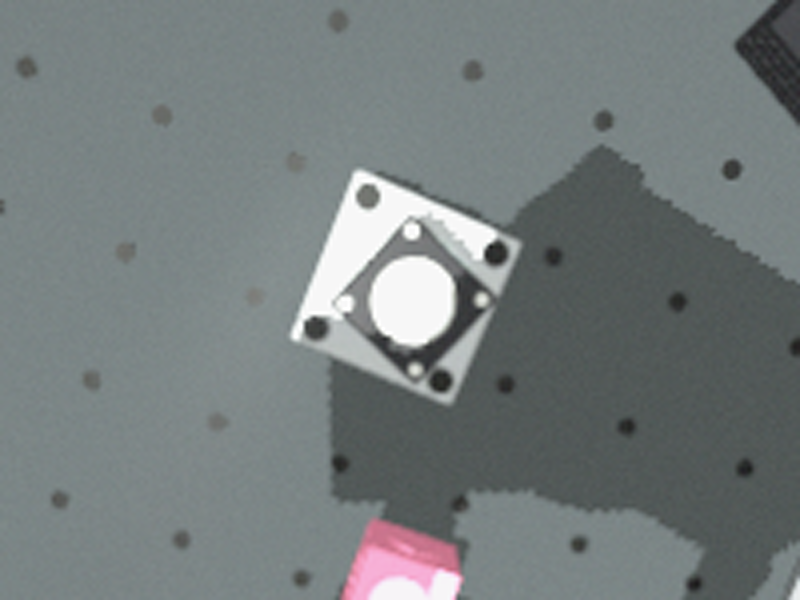

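The crop shows the cube's top window at crop (412,300), with screws at (412,231), (482,299), (416,370) and (346,302). The riser corners are at (357,169), (521,241), (452,403) and (290,339), and pink is at (400,560).

```bash
python3 - <<'E'
from h import *
f=load('w9');o=np.array([158,58])-.375+.0
def W(L,z): return onplane(f,np.array(L)/4.+o,z)[:,:2]*1e3
def yaw(P): 
    a=[np.degrees(np.arctan2(*(P[(i+1)%4]-P[i])[::-1]))%90 for i in range(4)];return np.round(a,1)
S=W([(412,231),(482,299),(416,370),(346,302)],.08);print('cube',S.mean(0),yaw(S),W([(412,300)],.08))
Rr=W([(357,169),(521,241),(452,403),(290,339)],.04);print('riser',Rr.mean(0),yaw(Rr),np.linalg.norm(Rr[0]-Rr[1]))
E
```

```text
cube [474.23682388  -5.07849672] [66.1 66.2 65.1 65.2] [[474.33475902  -4.40782006]]
riser [474.51672783  -2.31337391] [86.4 86.8 87.5 86. ] 58.56580128849308
```

Call:
carry_out([
  {"dx": 1, "dy": 0.3, "dz": 0, "twist": 9.3},
  {"dx": 1, "dy": 0.3, "dz": 0, "twist": 9.3},
  {"dx": 1, "dy": 0.3, "dz": 0, "twist": 9.3},
  {"dx": 1.4, "dy": 0.3, "dz": 0, "twist": 9.3},
  {"dx": 1.5, "dy": 0.4, "dz": 0, "twist": 9.5},
])

```text
clock: 17.15
position: [0.4749, -0.0061, 0.2569]
orientation: [[0.409, 0.913, -0.0], [0.913, -0.409, -0.0], [-0.0, -0.0, -1.0]]
force: [0.2, 0.1, -0.7]
finger_gap: 0.0912
grip_force: 0.0
```

Call:
carry_out([
  {"dx": 0, "dy": 0, "dz": -4, "twist": 0},
  {"dx": 0, "dy": 0, "dz": -5, "twist": 0},
  {"dx": 0, "dy": 0, "dz": -5, "twist": 0},
  {"dx": 0, "dy": 0, "dz": -2.5, "twist": 0},
  {"dx": 0, "dy": 0, "dz": 0, "twist": 0},
])

```text
clock: 17.77
position: [0.4735, -0.0057, 0.0906]
orientation: [[0.413, 0.911, -0.003], [0.911, -0.413, 0.0], [-0.001, -0.003, -1.0]]
force: [-0.1, -0.4, 1.4]
finger_gap: 0.0907
grip_force: 0.0
```

Call:
carry_out([
  {"dx": 0, "dy": 0, "dz": 0, "twist": 0},
  {"dx": 0, "dy": 0, "dz": 0, "twist": 0},
])

```text
clock: 18.02
position: [0.4751, -0.0049, 0.0932]
orientation: [[0.412, 0.911, 0.002], [0.911, -0.412, -0.0], [0.001, 0.002, -1.0]]
force: [-0.4, -0.6, 0.0]
finger_gap: 0.0912
grip_force: 0.0
```

Call:
carry_out([
  {"dx": -0.05, "dy": 0, "dz": -1.5, "twist": 0},
  {"dx": 0, "dy": 0, "dz": -1, "twist": 0},
  {"dx": 0, "dy": 0, "dz": -0.3, "twist": 0},
  {"dx": 0, "dy": 0, "dz": 0, "twist": 0},
  {"dx": 0, "dy": 0, "dz": 0, "twist": 0},
])

```text
clock: 18.65
position: [0.474, -0.0045, 0.0643]
orientation: [[0.411, 0.912, 0.0], [0.912, -0.411, -0.0], [0.0, 0.0, -1.0]]
force: [-0.8, 0.7, -0.9]
finger_gap: 0.0912
grip_force: 0.0
```

Call:
carry_out([
  {"dx": 0, "dy": 0, "dz": 0, "twist": 0},
  {"dx": 0, "dy": 0, "dz": 0, "twist": 0},
  {"dx": 0, "dy": 0, "dz": 0, "twist": 0},
  {"dx": 0, "dy": 0, "dz": 0, "twist": 0},
  {"dx": 0, "dy": 0, "dz": 0, "twist": 0},
], grip=0.3, force=10)

```text
clock: 19.27
position: [0.4738, -0.0045, 0.064]
orientation: [[0.411, 0.911, 0.0], [0.911, -0.411, 0.0], [0.0, 0.0, -1.0]]
force: [0.4, -0.7, 0.1]
finger_gap: 0.0441
grip_force: 0.0
```

Call:
carry_out([
  {"dx": 0, "dy": 0, "dz": 0, "twist": 0},
  {"dx": 0, "dy": 0, "dz": 0, "twist": 0},
  {"dx": 0, "dy": 0, "dz": 0, "twist": 0},
])

```text
clock: 19.65
position: [0.4737, -0.0044, 0.064]
orientation: [[0.411, 0.911, -0.0], [0.911, -0.411, 0.0], [-0.0, -0.0, -1.0]]
force: [0.0, -0.4, -0.5]
finger_gap: 0.0361
grip_force: 10.0
```

```bash
cat > held.py <<'E'
from h import *
import sys
fn,zt,zb,hw=sys.argv[1],*map(float,sys.argv[2:5])
f=grab('wrist',fn);g=cv2.cvtColor(f['color'],cv2.COLOR_RGB2GRAY);s=sensors.sense();R=s['orientation'];t=s['position']
print(t,s['finger_gap'],s['grip_force'])
c=int(round(proj(f,t+R@[.02,0,0])[0][0]));print(c,g[190:262,c].tolist())
for x in (hw-.004,hw,hw+.004): print(x,*[proj(f,np.r_[(t+R@[x,0,0])[:2],z])[0].round(1)[1] for z in (zt,zb)])
E
python3 held.py w10 .08 .04 .018
```

```text
[ 0.47372762 -0.0044473   0.06397491] 0.03601275667269785 9.999984204769135
256 [247, 247, 243, 224, 225, 225, 224, 224, 223, 224, 222, 223, 223, 224, 223, 223, 222, 222, 223, 222, 163, 50, 96, 182, 212, 213, 213, 212, 212, 213, 212, 210, 212, 214, 212, 213, 239, 234, 179, 121, 67, 70, 68, 73, 75, 79, 83, 84, 83, 86, 86, 86, 88, 122, 223, 240, 238, 247, 247, 247, 247, 247, 247, 247, 247, 247, 247, 247, 247, 247, 184, 128]
0.013999999999999999 240.9 214.6
0.018 234.3 209.1
0.022 227.5 203.6
```

Call:
carry_out([
  {"dx": 0, "dy": 0, "dz": 2, "twist": 0},
  {"dx": 0, "dy": 0, "dz": 4, "twist": 0},
  {"dx": 0, "dy": 0, "dz": 4, "twist": 0},
  {"dx": 0, "dy": 4, "dz": 3, "twist": 5},
  {"dx": 0.5, "dy": 5, "dz": 2, "twist": 5},
])

```text
clock: 20.32
position: [0.479, 0.086, 0.2155]
orientation: [[0.246, 0.969, 0.002], [0.969, -0.246, -0.0], [0.0, 0.002, -1.0]]
force: [0.8, -0.0, -1.5]
finger_gap: 0.0359
grip_force: 10.0
```

Call:
carry_out([
  {"dx": 0.6, "dy": 5, "dz": 0, "twist": 5},
  {"dx": 0.5, "dy": 5.5, "dz": 0, "twist": 3.9},
  {"dx": 0.5, "dy": 5.5, "dz": 0, "twist": 0},
  {"dx": 0.5, "dy": 5, "dz": 0, "twist": 0},
  {"dx": 0, "dy": 3, "dz": 0, "twist": 0},
])

```text
clock: 20.95
position: [0.4996, 0.3278, 0.2137]
orientation: [[0.093, 0.996, -0.0], [0.996, -0.093, 0.0], [0.0, -0.0, -1.0]]
force: [-0.7, -0.6, -1.0]
finger_gap: 0.0357
grip_force: 10.0
```

Call:
carry_out([
  {"dx": 0, "dy": 0, "dz": 0, "twist": 0},
  {"dx": 0, "dy": 0, "dz": 0, "twist": 0},
])

```text
clock: 21.2
position: [0.4996, 0.3249, 0.2138]
orientation: [[0.094, 0.996, -0.001], [0.996, -0.094, -0.001], [-0.001, -0.001, -1.0]]
force: [-0.2, 0.0, -1.8]
finger_gap: 0.0356
grip_force: 10.0
```

```bash
cat > dark.py <<'E'
from h import *
# dark pad inside its plate near X, threshold t
def dark(fn,X,t,win):
    f=load(fn);g=cv2.cvtColor(f['color'],cv2.COLOR_RGB2GRAY);x,y=proj(f,X)[0].round().astype(int)
    y0,x0=max(0,y-win),max(0,x-win)
    m=np.zeros_like(g);m[y0:y+win,x0:x+win]=g[y0:y+win,x0:x+win]<t
    cs,_=cv2.findContours(cv2.morphologyEx(m,cv2.MORPH_OPEN,np.ones((3,3))),cv2.RETR_EXTERNAL,cv2.CHAIN_APPROX_NONE)
    c=max(cs,key=cv2.contourArea);W=(onplane(f,c.reshape(-1,2),.008)[:,:2]*1e3).astype(np.float32)
    r=cv2.minAreaRect(W);print(t,[np.round(v,1) for v in r],'px',cv2.minAreaRect(c)[0])
    return g,(x,y)
E
python3 - <<'E'
from dark import *
f=grab('wrist','w11');s=sensors.sense();print(s['position'],np.degrees(np.arctan2(s['orientation'][1,0],s['orientation'][0,0])))
for t in (120,140): g,(x,y)=dark('w11',[.5065,.39,.008],t,32)
print(x,y,g[y,x-26:x+27].tolist(),g[y-26:y+27,x].tolist())
E
```

```text
[0.49967222 0.32462223 0.21384557] 84.58050034528685
120 [array([505.5, 391.2]), array([32.7, 32.7]), np.float64(84.6)] px (256.5, 125.0)
140 [array([506.1, 391.1]), array([32.7, 33.8]), np.float64(84.6)] px (257.0, 125.0)
257 126 [247, 247, 247, 247, 247, 247, 247, 247, 247, 247, 247, 246, 217, 117, 118, 115, 114, 112, 109, 107, 109, 107, 106, 103, 103, 108, 105, 104, 105, 102, 101, 103, 104, 102, 100, 102, 101, 103, 103, 134, 233, 247, 246, 247, 246, 247, 246, 246, 246, 246, 246, 246, 246] [247, 247, 247, 247, 247, 247, 247, 247, 247, 247, 246, 223, 107, 106, 108, 104, 103, 105, 104, 104, 105, 106, 105, 101, 103, 103, 105, 104, 102, 107, 105, 105, 104, 103, 103, 104, 103, 103, 101, 154, 236, 246, 246, 246, 246, 246, 246, 246, 246, 246, 246, 246, 246]
```

Call:
carry_out([
  {"dx": 0.3, "dy": 3.4, "dz": -2, "twist": 0},
  {"dx": 0.33, "dy": 3.33, "dz": -4, "twist": 0},
  {"dx": 0, "dy": 0, "dz": -5, "twist": 0},
  {"dx": 0, "dy": 0, "dz": -4, "twist": 0},
  {"dx": 0, "dy": 0, "dz": -1, "twist": 0},
])

```text
clock: 21.88
position: [0.5052, 0.3911, 0.0519]
orientation: [[0.095, 0.995, -0.003], [0.995, -0.095, -0.002], [-0.003, -0.003, -1.0]]
force: [-0.6, 0.2, -0.6]
finger_gap: 0.036
grip_force: 10.0
```

Call:
carry_out([
  {"dx": 0, "dy": 0, "dz": -0.8, "twist": 0},
  {"dx": 0, "dy": 0, "dz": -0.5, "twist": 0},
  {"dx": 0, "dy": 0, "dz": 0, "twist": 0},
  {"dx": 0, "dy": 0, "dz": 0, "twist": 0},
  {"dx": 0, "dy": 0, "dz": 0, "twist": 0},
])

```text
clock: 22.5
position: [0.5063, 0.393, 0.0415]
orientation: [[0.094, 0.996, 0.001], [0.996, -0.094, 0.0], [0.0, 0.001, -1.0]]
force: [-0.2, 0.1, -2.7]
finger_gap: 0.0358
grip_force: 10.0
```

Call:
carry_out([
  {"dx": 0, "dy": -0.08, "dz": -0.6, "twist": 0},
  {"dx": 0, "dy": 0, "dz": -0.2, "twist": 0},
  {"dx": 0, "dy": 0, "dz": -0.1, "twist": 0},
  {"dx": 0, "dy": 0, "dz": 0, "twist": 0},
  {"dx": 0, "dy": 0, "dz": 0, "twist": 0},
])

```text
clock: 23.12
position: [0.506, 0.392, 0.032]
orientation: [[0.094, 0.996, -0.0], [0.996, -0.094, -0.0], [-0.0, -0.0, -1.0]]
force: [-1.1, -1.1, 2.1]
finger_gap: 0.0362
grip_force: 10.0
```

Call:
carry_out([
  {"dx": 0, "dy": 0, "dz": -0.03, "twist": 0},
  {"dx": 0, "dy": 0, "dz": 0, "twist": 0},
  {"dx": 0, "dy": 0, "dz": 0, "twist": 0},
  {"dx": 0, "dy": 0, "dz": 0, "twist": 0},
  {"dx": 0, "dy": 0, "dz": 0, "twist": 0},
], grip=1)

```text
clock: 23.75
position: [0.5061, 0.3921, 0.0317]
orientation: [[0.094, 0.996, 0.0], [0.996, -0.094, 0.0], [0.0, 0.0, -1.0]]
force: [-0.0, 0.1, 0.3]
finger_gap: 0.0827
grip_force: 0.0
```

Call:
carry_out([
  {"dx": 0, "dy": 0, "dz": 2, "twist": 0},
  {"dx": 0, "dy": 0, "dz": 5, "twist": 0},
  {"dx": 0, "dy": 0, "dz": 6, "twist": 0},
  {"dx": 0, "dy": -3, "dz": 5, "twist": 0},
  {"dx": 0, "dy": -4, "dz": 4.5, "twist": 0},
])

```text
clock: 24.38
position: [0.506, 0.3218, 0.2587]
orientation: [[0.093, 0.996, 0.001], [0.996, -0.093, 0.001], [0.001, 0.001, -1.0]]
force: [1.0, -0.3, 0.0]
finger_gap: 0.0908
grip_force: 0.0
```

Call:
carry_out([
  {"dx": 0, "dy": 0, "dz": 0, "twist": 0},
  {"dx": 0, "dy": 0, "dz": 0, "twist": 0},
])

```text
clock: 24.62
position: [0.5059, 0.322, 0.2564]
orientation: [[0.094, 0.996, -0.0], [0.996, -0.094, 0.0], [0.0, -0.0, -1.0]]
force: [-1.0, 0.0, -0.9]
finger_gap: 0.0912
grip_force: 0.0
```

```bash
python3 - <<'E'
from h import *
f=grab('wrist','w12');print(sensors.sense()['position'])
q=proj(f,[[.506,.391,.048]])[0];print(q);x,y=q.round().astype(int);y0=max(0,y-45)
cv2.imwrite('pics/w12c.png',cv2.resize(cv2.imread('pics/w12.png')[y0:y0+90,x-60:x+60],(800,600),interpolation=2));print(x-60,y0)
E
```

```text
[0.50564919 0.32223579 0.25579015]
[251.71088542 123.48159947]
192 78
```

View pics/w12c.png

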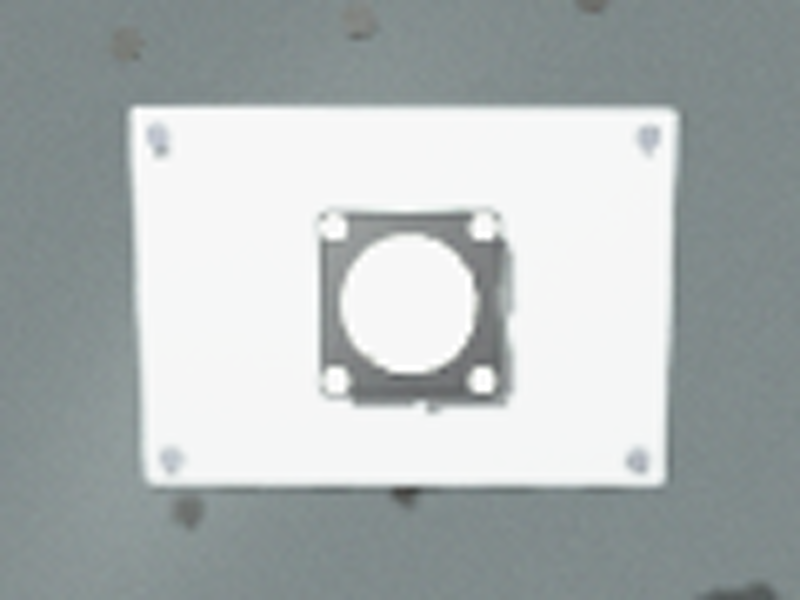

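The cube is squared on its plate. Its window centre is at crop (410,303), and the plate corners are (131,106), (679,108), (665,486) and (148,486).

```bash
python3 - <<'E'
from h import *
f=load('w12');o=np.array([192,78])-.425;k=600/90
P=onplane(f,np.array([(131,106),(679,108),(665,486),(148,486)])/k+o,.008)*1e3;print(P.mean(0).round(1),np.linalg.norm(P[0]-P[1]))
print((onplane(f,np.array([(410,303)])/k+o,.048)*1e3).round(1),(onplane(f,np.array([(333,225),(484,225),(483,380),(336,380)])/k+o,.048)*1e3).mean(0).round(1))
E
```

```text
[506.2 390.7   8. ] 115.49019378503833
[[507.8 391.4  48. ]] [507.6 391.4  48. ]
```

Call:
carry_out([
  {"dx": -0.7, "dy": -6, "dz": 0, "twist": 0},
  {"dx": -0.7, "dy": -6, "dz": 0, "twist": 0},
  {"dx": -0.7, "dy": -6, "dz": 0, "twist": 0},
  {"dx": -0.7, "dy": -6, "dz": 0, "twist": 1},
  {"dx": -0.7, "dy": -6, "dz": 0, "twist": 1},
])

```text
clock: 25.3
position: [0.4704, 0.0209, 0.2556]
orientation: [[0.057, 0.998, -0.002], [0.998, -0.057, 0.0], [0.0, -0.002, -1.0]]
force: [1.6, -0.2, 0.5]
finger_gap: 0.0908
grip_force: 0.0
```

Call:
carry_out([
  {"dx": 0, "dy": -5, "dz": 0, "twist": 0},
  {"dx": 0, "dy": -3.9, "dz": 0, "twist": 0},
  {"dx": 0, "dy": 0, "dz": 0, "twist": 0},
  {"dx": 0, "dy": 0, "dz": 0, "twist": 0},
])

```text
clock: 25.8
position: [0.4709, -0.0662, 0.2558]
orientation: [[0.059, 0.998, -0.002], [0.998, -0.059, 0.001], [0.001, -0.002, -1.0]]
force: [0.1, 0.4, 0.9]
finger_gap: 0.0914
grip_force: 0.0
```

```bash
python3 - <<'E'
from h import *
f=grab('wrist','w13');g=cv2.cvtColor(f['color'],cv2.COLOR_RGB2GRAY);s=sensors.sense();print(s['position'],np.degrees(np.arctan2(s['orientation'][1,0],s['orientation'][0,0])))
q=proj(f,[[.4745,-.0023,.04]])[0];print(q);x,y=q.round().astype(int)
print(g[y-8,x-40:x+41].tolist());print(g[y-40:y+41,x+8].tolist())
E
```

```text
[ 0.47095119 -0.06592392  0.25604434] 86.6661479999751
[256.78641126 126.95698189]
[133, 137, 135, 138, 137, 140, 138, 137, 139, 138, 141, 140, 138, 138, 140, 140, 141, 223, 247, 247, 247, 247, 247, 247, 247, 247, 247, 247, 247, 247, 247, 247, 247, 247, 247, 247, 247, 247, 247, 247, 247, 247, 247, 247, 247, 247, 247, 247, 247, 247, 247, 247, 247, 247, 247, 247, 247, 247, 247, 247, 247, 247, 219, 81, 109, 129, 128, 127, 128, 128, 129, 129, 129, 126, 126, 129, 126, 127, 129, 130, 127]
[129, 129, 130, 128, 128, 130, 131, 130, 127, 127, 130, 128, 131, 128, 128, 129, 189, 246, 247, 247, 247, 247, 247, 247, 247, 247, 247, 247, 247, 247, 247, 247, 247, 247, 247, 247, 247, 247, 247, 247, 247, 247, 247, 247, 247, 247, 247, 247, 247, 247, 247, 247, 247, 247, 247, 247, 247, 247, 247, 247, 247, 247, 220, 115, 128, 128, 129, 128, 132, 128, 128, 127, 130, 128, 129, 128, 129, 130, 129, 127, 127]
```

```bash
python3 - <<'E'
from circ import *
b=blob('w13',[.4745,-.0023,.04],195,.04,45);print(b[2])
E
```

```text
((474.1475524902344, -2.278411865234375), (59.68931579589844, 59.93865203857422), 85.30001831054688)
```

Call:
carry_out([
  {"dx": 0.1, "dy": 3.2, "dz": -2, "twist": -0.5},
  {"dx": 0.2, "dy": 3.2, "dz": -5, "twist": -0.5},
  {"dx": 0, "dy": 0, "dz": -5, "twist": 0},
  {"dx": 0, "dy": 0, "dz": -5, "twist": 0},
  {"dx": 0, "dy": 0, "dz": -2, "twist": 0},
])

```text
clock: 26.48
position: [0.4726, -0.0014, 0.0642]
orientation: [[0.074, 0.997, -0.004], [0.997, -0.074, 0.001], [0.0, -0.004, -1.0]]
force: [0.4, 0.4, 0.9]
finger_gap: 0.0912
grip_force: 0.0
```

Call:
carry_out([
  {"dx": 0, "dy": 0, "dz": 0, "twist": 0},
  {"dx": 0, "dy": 0, "dz": 0, "twist": 0},
])

```text
clock: 26.72
position: [0.4745, -0.0024, 0.0674]
orientation: [[0.076, 0.997, 0.001], [0.997, -0.076, -0.0], [0.0, 0.001, -1.0]]
force: [-0.2, 0.1, 0.6]
finger_gap: 0.091
grip_force: 0.0
```

Call:
carry_out([
  {"dx": 0, "dy": 0, "dz": -2, "twist": 0},
  {"dx": 0, "dy": 0, "dz": -1.2, "twist": 0},
  {"dx": 0, "dy": 0, "dz": -0.5, "twist": 0},
  {"dx": 0, "dy": 0, "dz": 0, "twist": 0},
  {"dx": 0, "dy": 0, "dz": 0, "twist": 0},
])

```text
clock: 27.35
position: [0.4743, -0.003, 0.0301]
orientation: [[0.077, 0.997, 0.001], [0.997, -0.077, -0.0], [-0.0, 0.001, -1.0]]
force: [0.3, 0.1, 0.5]
finger_gap: 0.0911
grip_force: 0.0
```

Call:
carry_out([
  {"dx": 0, "dy": 0, "dz": 0, "twist": 0},
  {"dx": 0, "dy": 0, "dz": 0, "twist": 0},
  {"dx": 0, "dy": 0, "dz": 0, "twist": 0},
  {"dx": 0, "dy": 0, "dz": 0, "twist": 0},
  {"dx": 0, "dy": 0, "dz": 0, "twist": 0},
], grip=0.55, force=20)

```text
clock: 27.98
position: [0.4737, -0.0029, 0.0297]
orientation: [[0.076, 0.997, -0.001], [0.997, -0.076, 0.0], [0.0, -0.001, -1.0]]
force: [-3.3, 1.4, 4.5]
finger_gap: 0.0594
grip_force: 20.0
```

```bash
python3 held.py w14 .04 .0 .03
```

```text
[ 0.47373024 -0.00291935  0.02972568] 0.059745088568668454 20.00025898218155
256 [151, 155, 150, 153, 152, 151, 151, 153, 150, 151, 152, 155, 152, 152, 152, 153, 152, 173, 203, 216, 221, 225, 223, 225, 225, 224, 225, 223, 225, 225, 224, 225, 223, 223, 223, 223, 224, 223, 225, 223, 224, 222, 223, 224, 222, 222, 223, 223, 224, 222, 222, 222, 222, 223, 221, 222, 221, 222, 222, 222, 221, 222, 221, 222, 221, 221, 221, 220, 221, 189, 138, 125]
0.026 215.8 194.9
0.03 209.0 189.3
0.034 202.1 183.8
```

Call:
carry_out([
  {"dx": 0, "dy": 0, "dz": 2, "twist": 0},
  {"dx": 0, "dy": 0, "dz": 4, "twist": 0},
  {"dx": 0, "dy": 0, "dz": 5, "twist": 0},
  {"dx": -1, "dy": -3.5, "dz": 4, "twist": 2},
  {"dx": -1, "dy": -5, "dz": 3, "twist": 2},
])

```text
clock: 28.65
position: [0.4541, -0.0883, 0.2113]
orientation: [[0.003, 1.0, 0.001], [1.0, -0.003, -0.0], [-0.0, 0.001, -1.0]]
force: [1.6, -0.1, -4.3]
finger_gap: 0.0601
grip_force: 20.0
```

Call:
carry_out([
  {"dx": -1, "dy": -5.5, "dz": 0, "twist": 2.4},
  {"dx": -1, "dy": -5.5, "dz": 0, "twist": 0},
  {"dx": -1, "dy": -5, "dz": 0, "twist": 0},
  {"dx": -0.8, "dy": -4.2, "dz": 0, "twist": 0},
  {"dx": 0, "dy": 0, "dz": 0, "twist": 0},
])

```text
clock: 29.28
position: [0.4156, -0.2927, 0.2094]
orientation: [[-0.032, 0.999, 0.0], [0.999, 0.032, -0.001], [-0.001, 0.0, -1.0]]
force: [0.2, 1.0, -4.1]
finger_gap: 0.06
grip_force: 20.0
```

Call:
carry_out([
  {"dx": 0, "dy": 0, "dz": 0, "twist": 0},
  {"dx": 0, "dy": 0, "dz": 0, "twist": 0},
])

```text
clock: 29.52
position: [0.4162, -0.289, 0.2096]
orientation: [[-0.036, 0.999, -0.0], [0.999, 0.036, 0.0], [0.0, -0.0, -1.0]]
force: [0.2, 0.2, -4.0]
finger_gap: 0.0599
grip_force: 20.0
```

```bash
python3 - <<'E'
from dark import *
f=grab('wrist','w15');s=sensors.sense();print(s['position'],np.degrees(np.arctan2(s['orientation'][1,0],s['orientation'][0,0])),s['finger_gap'])
for t in (120,140): g,(x,y)=dark('w15',[.414,-.225,.008],t,38)
print(x,y,g[y,x-40:x+41:2].tolist(),g[y-40:y+41:2,x].tolist())
E
```

```text
[ 0.41623625 -0.28905804  0.20962922] 92.07796945268282 0.060171779754982155
120 [array([ 414.9, -226.5]), array([59. , 57.5]), np.float64(2.1)] px (257.0, 128.0)
140 [array([ 414.7, -226.5]), array([59.3, 57.5]), np.float64(2.1)] px (257.0, 128.0)
257 127 [179, 180, 182, 180, 179, 179, 183, 184, 184, 79, 80, 79, 78, 76, 81, 77, 75, 72, 74, 101, 106, 104, 104, 105, 108, 107, 107, 104, 107, 107, 105, 106, 233, 247, 247, 247, 247, 247, 247, 247, 247] [144, 143, 143, 145, 157, 247, 247, 247, 247, 108, 106, 103, 107, 105, 104, 107, 105, 103, 104, 105, 106, 91, 71, 73, 72, 72, 77, 72, 73, 72, 71, 72, 87, 182, 179, 182, 136, 97, 96, 97, 98]
```

Call:
carry_out([
  {"dx": -0.07, "dy": 3.1, "dz": -2, "twist": 0},
  {"dx": -0.07, "dy": 3.06, "dz": -4, "twist": 0},
  {"dx": 0, "dy": 0, "dz": -4, "twist": 0},
  {"dx": 0, "dy": 0, "dz": -4, "twist": 0},
  {"dx": 0, "dy": 0, "dz": -1.2, "twist": 0},
])

```text
clock: 30.2
position: [0.4141, -0.2272, 0.0563]
orientation: [[-0.036, 0.999, -0.002], [0.999, 0.036, 0.002], [0.002, -0.002, -1.0]]
force: [0.2, 0.8, -3.6]
finger_gap: 0.0598
grip_force: 20.0
```

Call:
carry_out([
  {"dx": 0, "dy": 0, "dz": -0.6, "twist": 0},
  {"dx": 0, "dy": 0, "dz": -0.3, "twist": 0},
  {"dx": 0, "dy": 0, "dz": 0, "twist": 0},
  {"dx": 0, "dy": 0, "dz": 0, "twist": 0},
  {"dx": 0, "dy": 0, "dz": 0, "twist": 0},
])

```text
clock: 30.82
position: [0.4148, -0.2285, 0.0491]
orientation: [[-0.035, 0.999, 0.001], [0.999, 0.035, -0.0], [-0.0, 0.001, -1.0]]
force: [-0.7, 0.0, -4.2]
finger_gap: 0.0601
grip_force: 20.0
```

Call:
carry_out([
  {"dx": 0, "dy": 0.1, "dz": -0.7, "twist": 0},
  {"dx": 0, "dy": 0, "dz": -0.3, "twist": 0},
  {"dx": 0, "dy": 0, "dz": -0.1, "twist": 0},
  {"dx": 0, "dy": 0, "dz": 0, "twist": 0},
  {"dx": 0, "dy": 0, "dz": 0, "twist": 0},
])

```text
clock: 31.45
position: [0.4145, -0.2271, 0.0377]
orientation: [[-0.035, 0.999, -0.0], [0.999, 0.035, 0.0], [0.0, -0.0, -1.0]]
force: [-2.6, 2.5, 3.7]
finger_gap: 0.0599
grip_force: 20.0
```

Call:
carry_out([
  {"dx": 0, "dy": 0, "dz": 0, "twist": 0},
  {"dx": 0, "dy": 0, "dz": 0, "twist": 0},
  {"dx": 0, "dy": 0, "dz": 0, "twist": 0},
  {"dx": 0, "dy": 0, "dz": 0, "twist": 0},
], grip=1)

```text
clock: 31.95
position: [0.4147, -0.2274, 0.0377]
orientation: [[-0.035, 0.999, 0.0], [0.999, 0.035, -0.0], [-0.0, 0.0, -1.0]]
force: [0.1, 0.6, 0.3]
finger_gap: 0.0909
grip_force: 0.0
```

Call:
carry_out([
  {"dx": 0, "dy": 0, "dz": 2, "twist": 0},
  {"dx": 0, "dy": 0, "dz": 5, "twist": 0},
  {"dx": 0, "dy": 0, "dz": 6, "twist": 0},
  {"dx": 0, "dy": -3, "dz": 5, "twist": 0},
  {"dx": 0, "dy": -4, "dz": 4, "twist": 0},
], grip=0.75)

```text
clock: 32.58
position: [0.4147, -0.2976, 0.2602]
orientation: [[-0.036, 0.999, 0.001], [0.999, 0.036, -0.001], [-0.001, 0.001, -1.0]]
force: [1.3, -1.0, -0.9]
finger_gap: 0.0688
grip_force: 0.0
```

Call:
carry_out([
  {"dx": 0, "dy": 0, "dz": 0, "twist": 0},
  {"dx": 0, "dy": 0, "dz": 0, "twist": 0},
])

```text
clock: 32.83
position: [0.4142, -0.2967, 0.2569]
orientation: [[-0.035, 0.999, -0.001], [0.999, 0.035, 0.001], [0.001, -0.001, -1.0]]
force: [-0.1, 0.4, -1.6]
finger_gap: 0.0682
grip_force: 0.0
```

```bash
python3 - <<'E'
from h import *
f=grab('wrist','w16');print(sensors.sense()['position'])
q=proj(f,[[.4145,-.2265,.048]])[0];print(q);x,y=q.round().astype(int);y0=max(0,y-60)
cv2.imwrite('pics/w16c.png',cv2.resize(cv2.imread('pics/w16.png')[y0:y0+120,x-80:x+80],(800,600),interpolation=2));print(x-80,y0)
E
```

```text
[ 0.41408316 -0.2962612   0.25652347]
[258.94245055 122.30905022]
179 62
```

View pics/w16c.png

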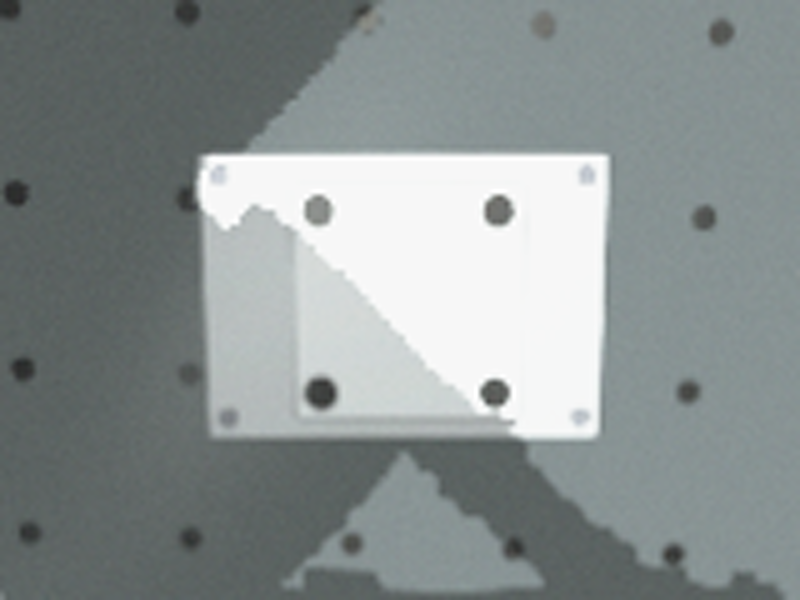

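Call:
carry_out([
  {"dx": 4, "dy": 2, "dz": 0, "twist": 9},
  {"dx": 4, "dy": 2, "dz": 0, "twist": 9},
  {"dx": 4, "dy": 2, "dz": 0, "twist": 9},
  {"dx": 4, "dy": 2, "dz": 0, "twist": 9},
  {"dx": 4, "dy": 2, "dz": 0, "twist": 9},
])

```text
clock: 33.5
position: [0.6153, -0.1952, 0.256]
orientation: [[-0.736, 0.677, -0.003], [0.677, 0.736, 0.001], [0.003, -0.001, -1.0]]
force: [-0.2, -0.5, 0.3]
finger_gap: 0.0685
grip_force: 0.0
```

Call:
carry_out([
  {"dx": 4, "dy": 2, "dz": 0, "twist": 9},
  {"dx": 2.6, "dy": 2, "dz": 0, "twist": 7.2},
  {"dx": 0, "dy": 0, "dz": 0, "twist": 0},
  {"dx": 0, "dy": 0, "dz": 0, "twist": 0},
  {"dx": 0, "dy": 0, "dz": 0, "twist": 0},
])

```text
clock: 34.12
position: [0.6799, -0.1577, 0.2574]
orientation: [[-0.892, 0.452, -0.001], [0.452, 0.892, 0.0], [0.001, -0.0, -1.0]]
force: [0.2, -0.3, 0.1]
finger_gap: 0.0685
grip_force: 0.0
```

```bash
python3 - <<'E'
from h import *
f=grab('wrist','w17');s=sensors.sense();print(s['position'],np.degrees(np.arctan2(s['orientation'][1,0],s['orientation'][0,0])),s['finger_gap'])
q=proj(f,[[.622,-.1267,.04]])[0];print(q);x,y=q.round().astype(int);y0=max(0,y-60)
cv2.imwrite('pics/w17c.png',cv2.resize(cv2.imread('pics/w17.png')[y0:y0+120,x-80:x+80],(800,600),interpolation=2));print(x-80,y0)
E
```

```text
[ 0.6799885 -0.1577589  0.2576045] 153.1315924193126 0.06809395441917578
[258.95007004 124.63562233]
179 65
```

View pics/w17c.png

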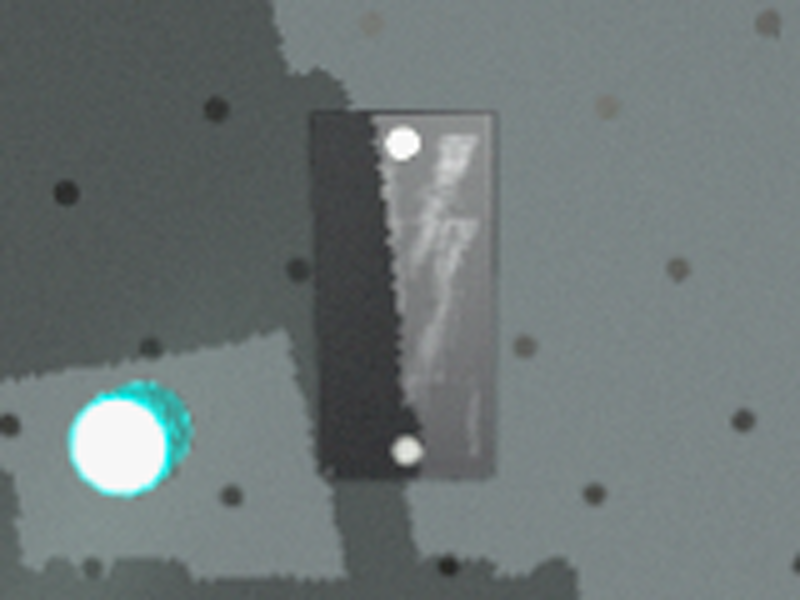

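The riser is squared on its plate: its top screws are at crop (318,210), (498,210), (495,392) and (321,392), inside plate corners (200,155), (609,155), (598,437) and (210,437). The heatsink's top screws are at crop (402,143) and (406,451). Turquoise is at (120,445), clear of the fingers.

```bash
python3 - <<'E'
from h import *
f=load('w16');o=np.array([179,62])-.4;A=lambda f,L,z,o:onplane(f,np.array(L)/5.+o,z)[:,:2]*1e3
print(A(f,[(200,155),(609,155),(598,437),(210,437)],.008,o).mean(0),A(f,[(318,210),(498,210),(495,392),(321,392)],.048,o).mean(0))
f=load('w17');o=np.array([179,65])-.4;S=A(f,[(402,143),(406,451)],.04,o);print(S.mean(0),np.degrees(np.arctan2(*(S[0]-S[1])[::-1])),A(f,[(309,111),(496,111),(496,477),(318,475)],.04,o).mean(0))
E
```

```text
[ 415.44685208 -226.39829228] [ 416.12746576 -226.18280089]
[ 622.59278984 -126.30824016] 153.98303328694843 [ 622.28858616 -125.91894253]
```

Call:
carry_out([
  {"dx": -2.8, "dy": 1.6, "dz": -2, "twist": 0.4},
  {"dx": -2.96, "dy": 1.56, "dz": -5, "twist": 0.4},
  {"dx": 0, "dy": 0, "dz": -5, "twist": 0},
  {"dx": 0, "dy": 0, "dz": -5, "twist": 0},
  {"dx": 0, "dy": 0, "dz": -2, "twist": 0},
])

```text
clock: 34.8
position: [0.6212, -0.1258, 0.0652]
orientation: [[-0.898, 0.439, -0.003], [0.439, 0.898, 0.001], [0.003, -0.001, -1.0]]
force: [0.1, -0.4, 0.4]
finger_gap: 0.0684
grip_force: 0.0
```

Call:
carry_out([
  {"dx": 0, "dy": 0, "dz": 0, "twist": 0},
  {"dx": 0, "dy": 0, "dz": 0, "twist": 0},
])

```text
clock: 35.05
position: [0.6236, -0.1262, 0.0689]
orientation: [[-0.899, 0.439, 0.002], [0.439, 0.899, -0.0], [-0.002, 0.0, -1.0]]
force: [0.0, -0.3, -0.6]
finger_gap: 0.0681
grip_force: 0.0
```

Call:
carry_out([
  {"dx": -0.1, "dy": 0, "dz": -2, "twist": 0},
  {"dx": 0, "dy": 0, "dz": -1.4, "twist": 0},
  {"dx": 0, "dy": 0, "dz": -0.5, "twist": 0},
  {"dx": 0, "dy": 0, "dz": 0, "twist": 0},
  {"dx": 0, "dy": 0, "dz": 0, "twist": 0},
])

```text
clock: 35.67
position: [0.6225, -0.1259, 0.0293]
orientation: [[-0.899, 0.438, 0.001], [0.438, 0.899, -0.0], [-0.001, 0.0, -1.0]]
force: [-0.3, -0.2, 0.4]
finger_gap: 0.0684
grip_force: 0.0
```

Call:
carry_out([
  {"dx": 0, "dy": 0, "dz": 0, "twist": 0},
  {"dx": 0, "dy": 0, "dz": 0, "twist": 0},
  {"dx": 0, "dy": 0, "dz": 0, "twist": 0},
  {"dx": 0, "dy": 0, "dz": 0, "twist": 0},
  {"dx": 0, "dy": 0, "dz": 0, "twist": 0},
], grip=0.4, force=20)

```text
clock: 36.3
position: [0.6222, -0.1258, 0.0289]
orientation: [[-0.899, 0.438, 0.0], [0.438, 0.899, -0.0], [-0.0, -0.0, -1.0]]
force: [-1.4, -1.8, 4.7]
finger_gap: 0.0485
grip_force: 20.0
```

```bash
sed -i 's/190:262/160:262/' held.py; python3 held.py w18 .04 .0 .048
```

```text
[ 0.6221656  -0.12580685  0.02890767] 0.04822617354740017 20.00059336423874
258 [125, 123, 102, 74, 67, 62, 61, 59, 58, 60, 61, 61, 59, 67, 61, 57, 64, 71, 75, 74, 74, 73, 70, 127, 237, 247, 247, 247, 247, 247, 247, 246, 247, 247, 247, 246, 226, 100, 74, 71, 70, 72, 69, 69, 72, 74, 72, 73, 75, 70, 71, 73, 72, 73, 70, 72, 71, 69, 72, 75, 75, 69, 72, 72, 72, 72, 73, 71, 75, 71, 73, 75, 74, 72, 71, 72, 73, 75, 73, 70, 72, 75, 77, 75, 74, 71, 73, 78, 75, 73, 76, 73, 75, 75, 78, 78, 80, 78, 76, 89, 118, 136]
0.044 183.0 168.2
0.048 175.7 162.3
0.052000000000000005 168.2 156.4
```

Call:
carry_out([
  {"dx": 0, "dy": 0, "dz": 2, "twist": 0},
  {"dx": 0, "dy": 0, "dz": 4, "twist": 0},
  {"dx": 0, "dy": 0, "dz": 5, "twist": 0},
  {"dx": -1, "dy": 3, "dz": 4, "twist": 7},
  {"dx": -1.5, "dy": 4.4, "dz": 3, "twist": 7.5},
])

```text
clock: 36.98
position: [0.5971, -0.0517, 0.21]
orientation: [[-0.98, 0.197, 0.001], [0.197, 0.98, -0.0], [-0.001, 0.0, -1.0]]
force: [1.3, 0.3, -3.3]
finger_gap: 0.0479
grip_force: 20.0
```

Call:
carry_out([
  {"dx": -1.8, "dy": 5, "dz": 0, "twist": 7.5},
  {"dx": -1.8, "dy": 5, "dz": 0, "twist": 7.5},
  {"dx": -1.8, "dy": 5, "dz": 0, "twist": 7.5},
  {"dx": -1.8, "dy": 5, "dz": 0, "twist": 7.5},
  {"dx": -1.8, "dy": 5, "dz": 0, "twist": 7.5},
])

```text
clock: 37.6
position: [0.506, 0.1997, 0.2083]
orientation: [[-0.897, -0.442, -0.001], [-0.442, 0.897, -0.0], [0.001, 0.0, -1.0]]
force: [0.6, 0.9, -4.7]
finger_gap: 0.0478
grip_force: 20.0
```

Call:
carry_out([
  {"dx": -1.8, "dy": 5, "dz": 0, "twist": 7.5},
  {"dx": 0, "dy": 0, "dz": 0, "twist": 0},
  {"dx": 0, "dy": 0, "dz": 0, "twist": 0},
  {"dx": 0, "dy": 0, "dz": 0, "twist": 0},
])

```text
clock: 38.1
position: [0.4894, 0.2474, 0.2085]
orientation: [[-0.835, -0.551, -0.0], [-0.551, 0.835, -0.0], [0.0, -0.0, -1.0]]
force: [-0.4, -1.3, -4.1]
finger_gap: 0.048
grip_force: 20.0
```

```bash
python3 - <<'E'
from dark import *
f=grab('wrist','w19');s=sensors.sense();print(s['position'],np.degrees(np.arctan2(s['orientation'][1,0],s['orientation'][0,0])),s['finger_gap'],s['force'])
for t in (105,120,140): g,(x,y)=dark('w19',[.436,.21,.008],t,60)
print(x,y,g[y,x-60:x+61:3].tolist(),g[y-70:y+71:3,x].tolist())
E
```

```text
[0.48940658 0.24733021 0.20855004] -146.59070520508146 0.04780522350816888 [-0.25300368 -0.20065338 -4.59112548]
105 [array([450. , 216.8]), array([124.4, 117.4]), np.float64(33.4)] px (256.5, 136.0)
120 [array([454.9, 209.5]), array([124.4, 140.5]), np.float64(33.4)] px (250.0, 136.0)
140 [array([452.7, 212.7]), array([124.4, 148.4]), np.float64(33.4)] px (253.0, 136.0)
258 126 [155, 156, 157, 156, 156, 157, 156, 158, 157, 156, 232, 196, 198, 199, 123, 87, 93, 117, 116, 117, 114, 113, 115, 113, 113, 115, 115, 247, 247, 247, 247, 157, 156, 156, 157, 158, 156, 157, 157, 151, 155] [105, 106, 105, 104, 104, 113, 152, 132, 247, 247, 245, 119, 118, 118, 116, 116, 115, 118, 117, 117, 117, 115, 117, 117, 116, 117, 113, 111, 114, 114, 114, 91, 77, 81, 79, 81, 54, 53, 54, 55, 56, 60, 60, 238, 238, 238, 238]
```

View pics/w19.png

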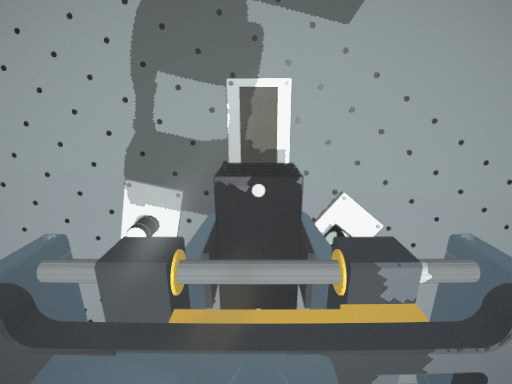

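The held heatsink at (258,165-300) hides the near end of its plate, whose visible part is (228-291, 80-163). I'll back off 7 cm to see the whole plate.

Call:
carry_out([
  {"dx": 3, "dy": 2, "dz": 0, "twist": 0},
  {"dx": 2.8, "dy": 1.9, "dz": 0, "twist": 0},
  {"dx": 0, "dy": 0, "dz": 0, "twist": 0},
  {"dx": 0, "dy": 0, "dz": 0, "twist": 0},
  {"dx": 0, "dy": 0, "dz": 0, "twist": 0},
])

```text
clock: 38.78
position: [0.5466, 0.2865, 0.2087]
orientation: [[-0.834, -0.552, -0.001], [-0.552, 0.834, -0.0], [0.001, 0.0, -1.0]]
force: [-1.1, -0.6, -4.3]
finger_gap: 0.048
grip_force: 20.0
```

```bash
python3 - <<'E'
from h import *
f=grab('wrist','w20');s=sensors.sense();print(s['position'],np.degrees(np.arctan2(s['orientation'][1,0],s['orientation'][0,0])))
g=cv2.cvtColor(f['color'],cv2.COLOR_RGB2GRAY);x,y=proj(f,[.436,.21,.008])[0].round().astype(int);print(x,y)
for r in (y-25,y,y+25): print(r,g[r,x-32:x+33].tolist())
for c in (x-10,x,x+10): print(c,g[max(0,y-60):y+66,c].tolist()[::1] if c==x else [int(v) for v in np.where(np.diff(g[:,c].astype(int)).__abs__()>60)[0]])
print(max(0,y-60))
E
```

```text
[0.546706   0.28667808 0.20881663] -146.52209001007571
257 67
42 [195, 194, 195, 195, 196, 196, 194, 194, 195, 197, 197, 194, 175, 73, 72, 73, 72, 74, 72, 73, 70, 71, 74, 69, 74, 72, 70, 72, 71, 75, 73, 73, 73, 71, 75, 76, 75, 94, 110, 107, 107, 107, 107, 107, 109, 109, 109, 108, 109, 109, 109, 108, 107, 243, 247, 247, 247, 247, 247, 247, 247, 247, 247, 247, 247]
67 [152, 197, 195, 195, 198, 197, 196, 198, 198, 196, 195, 194, 179, 122, 75, 76, 73, 79, 77, 80, 79, 79, 75, 79, 80, 81, 78, 79, 82, 80, 82, 83, 82, 83, 99, 110, 112, 116, 112, 115, 112, 115, 113, 114, 115, 113, 112, 113, 114, 115, 113, 111, 190, 246, 247, 247, 247, 247, 247, 247, 247, 247, 247, 247, 247]
92 [175, 211, 197, 197, 195, 196, 193, 196, 197, 197, 195, 195, 197, 169, 83, 84, 83, 82, 80, 84, 84, 85, 85, 86, 84, 85, 100, 112, 113, 114, 115, 117, 117, 113, 116, 115, 111, 112, 114, 114, 113, 113, 112, 113, 116, 115, 111, 110, 111, 108, 115, 112, 243, 247, 247, 247, 247, 247, 247, 247, 247, 247, 247, 247, 247]
247 [14, 23]
257 [144, 143, 142, 143, 145, 146, 143, 139, 188, 191, 193, 193, 194, 194, 192, 192, 159, 72, 74, 72, 72, 74, 74, 73, 71, 74, 71, 72, 76, 75, 71, 73, 73, 73, 73, 73, 73, 74, 77, 77, 77, 75, 77, 76, 76, 77, 74, 77, 79, 78, 78, 79, 80, 80, 81, 82, 83, 82, 82, 85, 82, 82, 79, 91, 84, 81, 97, 97, 87, 96, 99, 111, 113, 112, 116, 114, 115, 113, 116, 113, 112, 112, 113, 114, 113, 117, 116, 114, 112, 116, 115, 116, 118, 116, 115, 111, 110, 114, 115, 114, 110, 135, 234, 247, 247, 247, 247, 247, 247, 247, 222, 152, 151, 152, 152, 150, 150, 149, 150, 153, 153, 153, 141, 132, 138, 136]
267 [23, 108, 117]
7
```

```bash
python3 - <<'E'
from h import *
f=load('w20');P=lambda L:onplane(f,L,.008)[:,:2]*1e3
s=sensors.sense();R=s['orientation'][:2,:2];t=s['position'][:2]*1e3
L=lambda p:(p-t)@R   # tool coords
e=L(P([(257,23.2),(257,108.3),(257,14.5),(257,117.2)]));print('x edges',e[:,0])
q=L(P([(237.3,42),(238.25,92),(277.5,42),(276.5,92)]));print('y',q)
l=q[0]-q[1];r=q[2]-q[3];print('ang',np.degrees(np.arctan2(l[1],l[0])),np.degrees(np.arctan2(r[1],r[0])))
c=np.array([(e[0,0]+e[1,0])/2,q[:,1].mean()]);print(c,R@c+t)
E
```

```text
x edges [181.97008749  86.92701505 190.98164777  76.15248617]
y [[162.12838845 -25.97296254]
 [106.23124538 -25.9105572 ]
 [162.11101686  21.45477119]
 [106.22630624  21.26836278]]
ang -0.06396679326117348 0.1911144380329041
[134.44855127  -2.29009644] [435.8259183  210.60401484]
```

Call:
carry_out([
  {"dx": -3.7, "dy": -2.5, "dz": 0, "twist": 0},
  {"dx": -3.7, "dy": -2.5, "dz": 0, "twist": 0},
  {"dx": -3.68, "dy": -2.61, "dz": -2, "twist": 0},
  {"dx": 0, "dy": 0, "dz": -4, "twist": 0},
  {"dx": 0, "dy": 0, "dz": -4, "twist": 0},
])

```text
clock: 39.45
position: [0.4362, 0.2108, 0.1086]
orientation: [[-0.834, -0.552, 0.002], [-0.552, 0.834, 0.001], [-0.002, -0.001, -1.0]]
force: [0.2, 0.2, -4.1]
finger_gap: 0.0483
grip_force: 20.0
```

Call:
carry_out([
  {"dx": 0, "dy": 0, "dz": -3.5, "twist": 0},
  {"dx": 0, "dy": 0, "dz": -1.5, "twist": 0},
  {"dx": 0, "dy": 0, "dz": 0, "twist": 0},
  {"dx": 0, "dy": 0, "dz": 0, "twist": 0},
])

```text
clock: 39.95
position: [0.4367, 0.2112, 0.0595]
orientation: [[-0.834, -0.552, 0.001], [-0.552, 0.834, 0.0], [-0.001, -0.0, -1.0]]
force: [-0.5, -0.2, -4.5]
finger_gap: 0.0481
grip_force: 20.0
```

Call:
carry_out([
  {"dx": -0.06, "dy": -0.06, "dz": -1, "twist": 0},
  {"dx": 0, "dy": 0, "dz": -0.8, "twist": 0},
  {"dx": 0, "dy": 0, "dz": -0.3, "twist": 0},
  {"dx": 0, "dy": 0, "dz": 0, "twist": 0},
  {"dx": 0, "dy": 0, "dz": 0, "twist": 0},
])

```text
clock: 40.58
position: [0.4358, 0.2106, 0.0378]
orientation: [[-0.834, -0.552, 0.0], [-0.552, 0.834, 0.0], [-0.0, -0.0, -1.0]]
force: [-0.3, 1.4, -5.0]
finger_gap: 0.0479
grip_force: 20.0
```

Call:
carry_out([
  {"dx": 0, "dy": 0, "dz": -0.1, "twist": 0},
  {"dx": 0, "dy": 0, "dz": -0.05, "twist": 0},
  {"dx": 0, "dy": 0, "dz": 0, "twist": 0},
  {"dx": 0, "dy": 0, "dz": 0, "twist": 0},
])

```text
clock: 41.08
position: [0.4358, 0.2106, 0.0369]
orientation: [[-0.834, -0.552, 0.001], [-0.552, 0.834, 0.0], [-0.001, -0.0, -1.0]]
force: [-2.6, -1.0, 12.6]
finger_gap: 0.0477
grip_force: 20.0
```

Call:
carry_out([
  {"dx": 0, "dy": 0, "dz": 0.03, "twist": 0},
  {"dx": 0, "dy": 0, "dz": 0, "twist": 0},
  {"dx": 0, "dy": 0, "dz": 0, "twist": 0},
  {"dx": 0, "dy": 0, "dz": 0, "twist": 0},
], grip=0.8)

```text
clock: 41.58
position: [0.4357, 0.2105, 0.0365]
orientation: [[-0.834, -0.552, -0.0], [-0.552, 0.834, -0.0], [0.0, -0.0, -1.0]]
force: [0.2, -0.1, 0.6]
finger_gap: 0.073
grip_force: 0.0
```

Call:
carry_out([
  {"dx": 0, "dy": 0, "dz": 2, "twist": 0},
  {"dx": 0, "dy": 0, "dz": 5, "twist": 0},
  {"dx": 0, "dy": 0, "dz": 6, "twist": 0},
  {"dx": 2.8, "dy": 1.8, "dz": 5, "twist": 0},
  {"dx": 3, "dy": 2, "dz": 4, "twist": 0},
])

```text
clock: 42.2
position: [0.4943, 0.2489, 0.2592]
orientation: [[-0.834, -0.552, 0.002], [-0.552, 0.834, 0.001], [-0.002, -0.0, -1.0]]
force: [1.0, 0.3, -0.9]
finger_gap: 0.0726
grip_force: 0.0
```

Call:
carry_out([
  {"dx": 0, "dy": 0, "dz": 0, "twist": 0},
  {"dx": 0, "dy": 0, "dz": 0, "twist": 0},
])

```text
clock: 42.45
position: [0.4928, 0.2481, 0.2555]
orientation: [[-0.834, -0.552, -0.002], [-0.552, 0.834, -0.001], [0.002, 0.0, -1.0]]
force: [0.5, -0.0, -0.5]
finger_gap: 0.0728
grip_force: 0.0
```

```bash
python3 - <<'E'
from h import *
f=grab('wrist','w21');s=sensors.sense();print(s['position'])
# plate outline (bright ring) and heatsink outline (dark inside) in world
g=cv2.cvtColor(f['color'],cv2.COLOR_RGB2GRAY)
for t in (165,180):
    cs,h=cv2.findContours((g>t).astype(np.uint8),cv2.RETR_CCOMP,cv2.CHAIN_APPROX_NONE)
    for i,c in enumerate(cs):
        if h[0][i][3]<0: 
            r=cv2.minAreaRect((onplane(f,c.reshape(-1,2),.008)[:,:2]*1e3).astype(np.float32))
            if min(r[1])>60 and max(r[1])<150:
                print(t,'plate',np.round(r[0],1),np.round(r[1],1),round(r[2],1))
                k=h[0][i][2]
                while k>=0:
                    if cv2.contourArea(cs[k])>500:
                        for z in (.048,.008):
                            q=cv2.minAreaRect((onplane(f,cs[k].reshape(-1,2),z)[:,:2]*1e3).astype(np.float32));print('  hs',z,np.round(q[0],1),np.round(q[1],1),round(q[2],1))
                    k=h[0][k][0]
# screws on top
x,y=proj(f,[.436,.2105,.048])[0].round().astype(int);print(x,y)
n,_,st,ce=cv2.connectedComponentsWithStats((g[y-50:y+50,x-18:x+18]>200).astype(np.uint8))
S=[c+[x-18,y-50] for a,c in zip(st[1:],ce[1:]) if 8<a[4]<80];print([ (onplane(f,c,.048)*1e3).round(1)[0].tolist() for c in S])
E
```

```text
[0.49239898 0.2479603  0.25518636]
165 plate [505.6 390.2] [ 80.5 116.7] 84.3
165 plate [634.3 155.9] [114.8  80. ] 20.4
165 plate [435.2 211.4] [114.7  79.1] 33.5
180 plate [649.  161.4] [81.6 79.9] 20.3
180 plate [505.4 390.4] [ 80.2 115.9] 84.5
180 plate [435.  211.7] [114.7  77.9] 33.7
259 124
[[402.8, 187.5, 48.0], [437.4, 238.1, 48.0], [469.1, 231.5, 48.0]]
```

```bash
python3 - <<'E'
from h import *
f=load('w21');g=cv2.cvtColor(f['color'],cv2.COLOR_RGB2GRAY)
for r in (105,124,140): print(r,g[r,215:305].tolist())
R=np.array(f['attitude']);print(f['position'],R[:,2])
x,y=259,124
cv2.imwrite('pics/w21c.png',cv2.resize(cv2.imread('pics/w21.png')[y-60:y+60,x-80:x+80],(800,600),interpolation=2))
E
```

```text
105 [138, 129, 114, 128, 135, 138, 141, 138, 140, 140, 139, 140, 127, 94, 94, 95, 126, 171, 180, 183, 180, 178, 180, 182, 154, 84, 77, 75, 74, 79, 77, 77, 76, 75, 73, 76, 75, 101, 135, 146, 143, 145, 150, 153, 151, 149, 149, 149, 148, 148, 150, 162, 160, 151, 146, 148, 149, 149, 151, 140, 141, 139, 239, 247, 247, 247, 247, 247, 247, 247, 247, 247, 236, 139, 138, 139, 139, 140, 139, 136, 142, 138, 138, 139, 140, 140, 140, 138, 142, 138]
124 [139, 139, 140, 137, 139, 140, 140, 140, 139, 138, 141, 132, 112, 96, 99, 97, 103, 143, 178, 178, 177, 179, 179, 177, 156, 100, 74, 71, 71, 74, 71, 68, 90, 121, 135, 129, 126, 124, 132, 132, 130, 129, 133, 134, 131, 131, 129, 132, 136, 138, 151, 151, 147, 150, 153, 150, 147, 147, 145, 138, 141, 167, 241, 247, 247, 247, 247, 247, 247, 247, 247, 244, 186, 140, 138, 137, 136, 139, 140, 140, 139, 140, 139, 139, 140, 138, 141, 138, 137, 139]
140 [122, 117, 114, 125, 137, 139, 138, 133, 114, 100, 95, 98, 100, 98, 96, 97, 98, 138, 172, 175, 177, 178, 175, 178, 173, 141, 64, 64, 67, 73, 106, 130, 132, 138, 143, 140, 130, 132, 134, 131, 128, 132, 135, 142, 143, 133, 136, 139, 133, 132, 136, 134, 128, 129, 130, 131, 135, 137, 135, 132, 134, 203, 245, 247, 247, 247, 247, 247, 247, 247, 247, 238, 145, 139, 139, 139, 138, 140, 139, 141, 140, 139, 140, 139, 139, 137, 140, 142, 139, 142]
[0.42684324 0.20334682 0.4037181 ] [ 0.23716489  0.15573692 -0.95890501]
```

View pics/w21c.png

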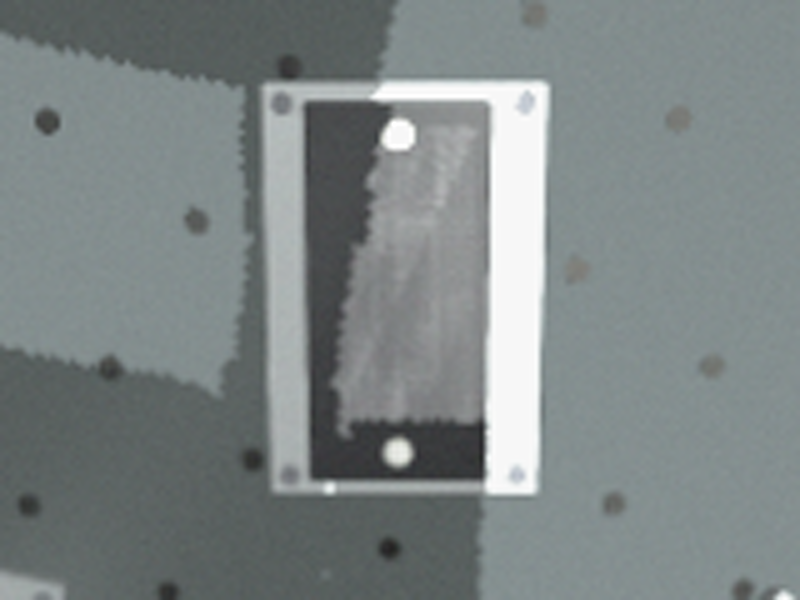

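The crop shows the heatsink squared on its plate, but with its left margin at about 43 px and its right margin at about 58 px. That is roughly 2 mm off across. I'll verify at plate level from both sides, where parallax has no effect.

Call:
carry_out([
  {"dx": 2, "dy": -2.5, "dz": 0, "twist": 0},
  {"dx": 2, "dy": -3, "dz": 0, "twist": 0},
  {"dx": 1.6, "dy": -2.8, "dz": 0, "twist": 0},
  {"dx": 0, "dy": 0, "dz": 0, "twist": 0},
  {"dx": 0, "dy": 0, "dz": 0, "twist": 0},
])

```text
clock: 43.12
position: [0.5486, 0.1655, 0.2556]
orientation: [[-0.834, -0.552, -0.002], [-0.552, 0.834, -0.0], [0.002, 0.001, -1.0]]
force: [0.3, 0.9, 0.1]
finger_gap: 0.073
grip_force: 0.0
```

```bash
cat > prof.py <<'E'
from h import *
def prof(fn,C,yaw,lo,hi,offs,z=.008,step=1.0):
    """mean brightness along direction yaw (deg) through C (mm), averaged over sideways offs"""
    f=load(fn);g=cv2.cvtColor(f['color'],cv2.COLOR_RGB2GRAY);a=np.radians(yaw);d=np.array([np.cos(a),np.sin(a)]);n=np.array([-d[1],d[0]])
    s=np.arange(lo,hi+.1,step);v=[]
    for o in offs:
        P=np.c_[(np.array(C)+s[:,None]*d+o*n)/1e3,np.full(len(s),z)];q=proj(f,P).astype(np.float32)
        v.append(cv2.remap(g,q[:,:1],q[:,1:],cv2.INTER_LINEAR).ravel())
    return s,np.mean(v,0).round().astype(int)
def show(*a,**k):
    s,v=prof(*a,**k);print(a[0],a[2],' '.join(f'{int(x)}:{y}' for x,y in zip(s,v)))
E
python3 - <<'E'
from prof import *
grab('wrist','w22');print(sensors.sense()['position'])
C=(435.8,210.6)
for yw in (123.5,303.5): show('w22',C,yw,18,46,(-20,-10,0,10))
E
```

```text
[0.54869772 0.16585614 0.25581376]
w22 123.5 18:154 19:155 20:154 21:154 22:154 23:154 24:152 25:151 26:151 27:150 28:150 29:150 30:150 31:144 32:130 33:122 34:124 35:146 36:209 37:245 38:246 39:213 40:161 41:140 42:140 43:140 44:140 45:138 46:134
w22 303.5 18:50 19:47 20:47 21:47 22:46 23:48 24:61 25:99 26:142 27:171 28:178 29:178 30:178 31:186 32:216 33:241 34:246 35:247 36:247 37:247 38:246 39:234 40:179 41:124 42:118 43:132 44:138 45:140 46:140
```

Call:
carry_out([
  {"dx": -4, "dy": 5, "dz": 0, "twist": 0},
  {"dx": -4, "dy": 5, "dz": 0, "twist": 0},
  {"dx": -3, "dy": 6.5, "dz": 0, "twist": 0},
  {"dx": 0, "dy": 0, "dz": 0, "twist": 0},
  {"dx": 0, "dy": 0, "dz": 0, "twist": 0},
])

```text
clock: 43.8
position: [0.4448, 0.3201, 0.2563]
orientation: [[-0.833, -0.553, -0.0], [-0.553, 0.833, -0.0], [0.0, -0.0, -1.0]]
force: [0.3, -0.1, -0.7]
finger_gap: 0.0731
grip_force: 0.0
```

```bash
python3 - <<'E'
from prof import *
grab('wrist','w23');print(sensors.sense()['position'])
C=(435.8,210.6)
for yw in (123.5,303.5): show('w23',C,yw,18,46,(-20,-10,0,10))
E
```

```text
[0.44529189 0.31954789 0.25635378]
w23 123.5 18:67 19:67 20:67 21:71 22:89 23:135 24:192 25:225 26:232 27:223 28:213 29:200 30:185 31:178 32:178 33:178 34:177 35:177 36:177 37:177 38:173 39:159 40:134 41:106 42:99 43:98 44:98 45:98 46:98
w23 303.5 18:102 19:100 20:98 21:100 22:99 23:97 24:97 25:96 26:96 27:96 28:96 29:94 30:93 31:93 32:93 33:90 34:86 35:84 36:89 37:124 38:197 39:204 40:160 41:142 42:140 43:140 44:140 45:140 46:140
```

Margins at plate level are 14.8 and 16.8 mm against an ideal of 16, so the heatsink is within about 1 mm. Now a check of the lens and the pillar.

Call:
carry_out([
  {"dx": 5, "dy": -2.6, "dz": 0, "twist": 0},
  {"dx": 5, "dy": -2.6, "dz": 0, "twist": 0},
  {"dx": 5, "dy": -2.6, "dz": 0, "twist": 0},
  {"dx": 5, "dy": -2.6, "dz": 0, "twist": 0},
  {"dx": 4.3, "dy": -2.5, "dz": 0, "twist": 0},
])

```text
clock: 44.48
position: [0.6904, 0.1879, 0.2562]
orientation: [[-0.835, -0.55, -0.0], [-0.55, 0.835, -0.0], [0.0, -0.0, -1.0]]
force: [-0.2, 0.8, 1.3]
finger_gap: 0.073
grip_force: 0.0
```

Call:
carry_out([
  {"dx": 0, "dy": 0, "dz": 0, "twist": 0},
  {"dx": 0, "dy": 0, "dz": 0, "twist": 0},
])

```text
clock: 44.72
position: [0.6883, 0.1897, 0.2561]
orientation: [[-0.835, -0.551, -0.001], [-0.551, 0.835, -0.0], [0.001, 0.0, -1.0]]
force: [-0.4, -0.4, 0.2]
finger_gap: 0.073
grip_force: 0.0
```

```bash
python3 - <<'E'
from prof import *
grab('wrist','w24');print(sensors.sense()['position'])
C=(633.9,155.)
for yw in (20.9,110.9):
    show('w24',C,yw,-64,64,(0,),z=.008,step=2); show('w24',C,yw,-22,22,(-1,0,1),z=.048)
E
```

```text
[0.68791998 0.19039393 0.25637769]
w24 20.9 -64:94 -62:95 -60:94 -58:114 -56:180 -54:184 -52:185 -50:185 -48:185 -46:186 -44:184 -42:184 -40:184 -38:183 -36:183 -34:183 -32:183 -30:181 -28:182 -26:182 -24:194 -22:233 -20:245 -18:246 -16:231 -14:142 -12:171 -10:247 -8:247 -6:247 -4:247 -2:247 0:247 2:247 4:247 6:247 8:247 10:247 12:247 14:244 16:164 18:241 20:247 22:247 24:247 26:247 28:234 30:192 32:175 34:174 36:175 38:175 40:174 42:174 44:175 46:171 48:174 50:173 52:173 54:171 56:164 58:121 60:92 62:93 64:93
w24 20.9 -22:226 -21:238 -20:243 -19:246 -18:247 -17:246 -16:237 -15:208 -14:164 -13:128 -12:180 -11:236 -10:247 -9:247 -8:247 -7:247 -6:247 -5:247 -4:247 -3:247 -2:247 -1:247 0:247 1:247 2:247 3:247 4:247 5:247 6:247 7:247 8:247 9:247 10:247 11:245 12:208 13:179 14:229 15:244 16:247 17:247 18:247 19:247 20:247 21:247 22:246
w24 110.9 -64:142 -62:142 -60:135 -58:116 -56:125 -54:141 -52:145 -50:146 -48:145 -46:147 -44:145 -42:148 -40:176 -38:241 -36:246 -34:246 -32:247 -30:247 -28:240 -26:185 -24:184 -22:183 -20:182 -18:181 -16:154 -14:160 -12:245 -10:247 -8:247 -6:247 -4:247 -2:247 0:247 2:247 4:247 6:247 8:247 10:247 12:247 14:230 16:242 18:247 20:247 22:247 24:247 26:247 28:247 30:247 32:247 34:247 36:247 38:247 40:219 42:146 44:141 46:140 48:140 50:139 52:140 54:140 56:140 58:139 60:137 62:140 64:139
w24 110.9 -22:184 -21:184 -20:184 -19:183 -18:182 -17:182 -16:177 -15:155 -14:142 -13:174 -12:234 -11:247 -10:247 -9:247 -8:247 -7:247 -6:247 -5:247 -4:247 -3:247 -2:247 -1:247 0:247 1:247 2:247 3:247 4:247 5:247 6:247 7:247 8:247 9:247 10:247 11:245 12:220 13:226 14:243 15:247 16:247 17:247 18:247 19:247 20:247 21:247 22:247
```

Call:
carry_out([
  {"dx": -1.2, "dy": -5.5, "dz": 0, "twist": 0},
  {"dx": -1.2, "dy": -5.5, "dz": 0, "twist": 0},
  {"dx": -1.2, "dy": -5.5, "dz": 0, "twist": 0},
  {"dx": -1.2, "dy": -5.5, "dz": 0, "twist": 0},
  {"dx": -1.2, "dy": -5.5, "dz": 0, "twist": 0},
])

```text
clock: 45.4
position: [0.6272, -0.085, 0.257]
orientation: [[-0.833, -0.553, 0.0], [-0.553, 0.833, -0.0], [-0.0, -0.0, -1.0]]
force: [0.1, -0.2, 0.1]
finger_gap: 0.0728
grip_force: 0.0
```

Call:
carry_out([
  {"dx": -1.2, "dy": -5.5, "dz": 0, "twist": 0},
  {"dx": -1.4, "dy": -5.5, "dz": 0, "twist": 0},
  {"dx": -1.4, "dy": -5.5, "dz": 0, "twist": 0},
  {"dx": -1.4, "dy": -5.5, "dz": 0, "twist": 0},
  {"dx": 0, "dy": -2.4, "dz": 0, "twist": 0},
])

```text
clock: 46.02
position: [0.5731, -0.33, 0.2569]
orientation: [[-0.835, -0.551, 0.0], [-0.551, 0.835, -0.0], [0.0, -0.0, -1.0]]
force: [0.7, -0.3, 1.3]
finger_gap: 0.0733
grip_force: 0.0
```

Call:
carry_out([
  {"dx": 0, "dy": 0, "dz": 0, "twist": 0},
  {"dx": 0, "dy": 0, "dz": 0, "twist": 0},
  {"dx": 0, "dy": 0, "dz": 0, "twist": 0},
])

```text
clock: 46.4
position: [0.5748, -0.3266, 0.2567]
orientation: [[-0.833, -0.553, 0.0], [-0.553, 0.833, 0.0], [-0.0, 0.0, -1.0]]
force: [0.4, 0.3, 0.9]
finger_gap: 0.0731
grip_force: 0.0
```

```bash
python3 - <<'E'
from prof import *
grab('wrist','w25');print(sensors.sense()['position'])
C=(520,-364.8)
for yw in (0.2,90.2):
    show('w25',C,yw,-64,64,(0,),z=.008,step=2); show('w25',C,yw,-30,30,(-1,0,1),z=.048)
E
```

```text
[ 0.57478754 -0.32681074  0.25666152]
w25 0.2 -64:96 -62:96 -60:94 -58:121 -56:192 -54:191 -52:191 -50:189 -48:190 -46:190 -44:190 -42:190 -40:190 -38:190 -36:189 -34:190 -32:191 -30:189 -28:190 -26:196 -24:241 -22:247 -20:247 -18:247 -16:247 -14:247 -12:247 -10:247 -8:247 -6:247 -4:247 -2:137 0:121 2:119 4:171 6:246 8:247 10:247 12:247 14:247 16:247 18:247 20:247 22:247 24:247 26:245 28:247 30:247 32:247 34:247 36:241 38:244 40:246 42:212 44:185 46:181 48:183 50:182 52:183 54:183 56:173 58:145 60:146 62:129 64:98
w25 0.2 -30:190 -29:189 -28:189 -27:189 -26:189 -25:191 -24:203 -23:234 -22:246 -21:247 -20:247 -19:247 -18:247 -17:247 -16:247 -15:247 -14:247 -13:247 -12:247 -11:247 -10:247 -9:247 -8:247 -7:247 -6:247 -5:247 -4:226 -3:161 -2:127 -1:120 0:120 1:121 2:138 3:210 4:246 5:247 6:247 7:247 8:247 9:247 10:247 11:247 12:247 13:247 14:247 15:247 16:247 17:247 18:247 19:247 20:247 21:247 22:245 23:246 24:247 25:247 26:247 27:247 28:247 29:246 30:244
w25 90.2 -64:146 -62:146 -60:124 -58:102 -56:105 -54:106 -52:107 -50:108 -48:109 -46:112 -44:114 -42:115 -40:150 -38:194 -36:195 -34:195 -32:195 -30:211 -28:241 -26:200 -24:245 -22:247 -20:247 -18:247 -16:247 -14:247 -12:247 -10:247 -8:247 -6:247 -4:233 -2:124 0:121 2:123 4:200 6:247 8:247 10:247 12:247 14:247 16:247 18:247 20:247 22:247 24:247 26:206 28:182 30:185 32:183 34:184 36:183 38:174 40:115 42:98 44:98 46:96 48:100 50:98 52:98 54:97 56:97 58:97 60:96 62:96 64:99
w25 90.2 -30:207 -29:212 -28:210 -27:226 -26:229 -25:214 -24:200 -23:224 -22:244 -21:247 -20:247 -19:247 -18:247 -17:247 -16:247 -15:247 -14:247 -13:247 -12:247 -11:247 -10:247 -9:247 -8:247 -7:247 -6:247 -5:246 -4:228 -3:155 -2:120 -1:120 0:121 1:122 2:148 3:211 4:246 5:247 6:247 7:247 8:247 9:247 10:247 11:247 12:247 13:247 14:247 15:247 16:247 17:247 18:247 19:247 20:247 21:247 22:239 23:215 24:208 25:203 26:202 27:188 28:182 29:183 30:184
```

```bash
python3 -c "
from rig import ticket
print(ticket.job_done())"
```

```text
the job is handed in; nothing more can be done
None
```

All five parts stand upright on their matching pads, with the four I checked after placing within about 1 mm of centre and the cube within about 1.5 mm; the job was handed in at about 46 s of the 144 s allowed.

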